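Rack three blade blanks in numbered order

TASK

Put the ground blade blanks away in the leaning rack, nose first and right side up, shortest to longest by the rivet numbers: first the short blank into the pocket with one rivet, then the middle one into the pocket with two, then the long one into the pocket with three. Push each one down its slanted pocket until the stiff stop inside is at its end and the blank is fully home, but feel your way and do not ram it; leave the other things on the bench where they are.

Things in the scene. Friction and masses are not known exactly. Their poses are not given: they have to be found in the camera images.
- blade_short: Short blade blank, dark steel, loose, lying flat, 100 g +-25%. Origin: flat underside, centre line, at the heel where blade and tang meet. x from tang to nose, z out of the upper face. Blade x 0 to 72, 36 wide, 5 thick (z 0 to 5). Hollow tang (the grip): x -65 to 0, 14 wide, 16 high (z 0 to 16). The three differ only in blade length: 72, 90, 108.
- nose_short (a point): Middle of the nose end of the short blank: x 72, y 0, z 2.5 mm in its frame. The last 8 mm are stepped in from 36 to 25 wide.
- blade_middle: Middle blade blank, dark steel, loose, lying flat, 125 g +-25%. Origin: flat underside, centre line, at the heel where blade and tang meet. x from tang to nose, z out of the upper face. Blade x 0 to 90, 36 wide, 5 thick (z 0 to 5). Hollow tang (the grip): x -65 to 0, 14 wide, 16 high (z 0 to 16). The three differ only in blade length: 72, 90, 108.
- nose_middle (a point): Middle of the nose end of the middle blank: x 90, y 0, z 2.5 mm in its frame. The last 8 mm are stepped in from 36 to 25 wide.
- blade_long: Long blade blank, dark steel, loose, lying flat, 150 g +-25%. Origin: flat underside, centre line, at the heel where blade and tang meet. x from tang to nose, z out of the upper face. Blade x 0 to 108, 36 wide, 5 thick (z 0 to 5). Hollow tang (the grip): x -65 to 0, 14 wide, 16 high (z 0 to 16). The three differ only in blade length: 72, 90, 108.
- nose_long (a point): Middle of the nose end of the long blank: x 108, y 0, z 2.5 mm in its frame. The last 8 mm are stepped in from 36 to 25 wide.
- pocket1: Pocket 1 of the green steel leaning rack, fixed, marked by 1 13 mm round rivet head in a row across its cover. The three stand side by side, 88 mm apart in y, all turned alike, in any order. Origin: centre of underside, 6 mm above the table; x level, away from the robot; z up. A flat slot enters on the -x side and descends to +x, 35 degrees below level, direction (cos35, 0, -sin35).
- mouth1 (a point): Slot mouth of pocket 1, on the slot floor's centre line, at (-35, 0, 62) mm in the pocket's frame. Slot 42 wide (y), 9 high square to its floor, closed by an end wall 80 mm in; 50 wide outside. Before the mouth the floor runs on 20 mm as a sill, its last 12 mm between spread side guides and under an upturned lip.
- home1 (a point): Where a blank's nose point lies when fully home in pocket 1: 65 mm down the slot from the mouth, 2.5 above its floor. A hidden rubber stop in the slot slides stiffly (about 5 N) and stays where left; a blank meets it at an unknown 50 to 56 mm and must push it to 65, where it yields no more. A blank does not slide down by itself. Ramming: over 90 N in all between blank and pocket.
- pocket2: Pocket 2 of the green steel leaning rack, fixed, marked by 2 13 mm round rivet heads in a row across its cover. The three stand side by side, 88 mm apart in y, all turned alike, in any order. Origin: centre of underside, 6 mm above the table; x level, away from the robot; z up. A flat slot enters on the -x side and descends to +x, 35 degrees below level, direction (cos35, 0, -sin35).
- mouth2 (a point): Slot mouth of pocket 2, on the slot floor's centre line, at (-35, 0, 62) mm in the pocket's frame. Slot 42 wide (y), 9 high square to its floor, closed by an end wall 80 mm in; 50 wide outside. Before the mouth the floor runs on 20 mm as a sill, its last 12 mm between spread side guides and under an upturned lip.
- home2 (a point): Where a blank's nose point lies when fully home in pocket 2: 65 mm down the slot from the mouth, 2.5 above its floor. A hidden rubber stop in the slot slides stiffly (about 5 N) and stays where left; a blank meets it at an unknown 50 to 56 mm and must push it to 65, where it yields no more. A blank does not slide down by itself. Ramming: over 90 N in all between blank and pocket.
- pocket3: Pocket 3 of the green steel leaning rack, fixed, marked by 3 13 mm round rivet heads in a row across its cover. The three stand side by side, 88 mm apart in y, all turned alike, in any order. Origin: centre of underside, 6 mm above the table; x level, away from the robot; z up. A flat slot enters on the -x side and descends to +x, 35 degrees below level, direction (cos35, 0, -sin35).
- mouth3 (a point): Slot mouth of pocket 3, on the slot floor's centre line, at (-35, 0, 62) mm in the pocket's frame. Slot 42 wide (y), 9 high square to its floor, closed by an end wall 80 mm in; 50 wide outside. Before the mouth the floor runs on 20 mm as a sill, its last 12 mm between spread side guides and under an upturned lip.
- home3 (a point): Where a blank's nose point lies when fully home in pocket 3: 65 mm down the slot from the mouth, 2.5 above its floor. A hidden rubber stop in the slot slides stiffly (about 5 N) and stays where left; a blank meets it at an unknown 50 to 56 mm and must push it to 65, where it yields no more. A blank does not slide down by itself. Ramming: over 90 N in all between blank and pocket.
- spare_wheel: Bystander, loose: spare grinding wheel lying flat, 100 across, 26 high; origin under its centre. Leave where it is.
- bushing: Bystander, loose: brass bushing, 30 across, 22 high, standing; origin under its centre. Leave where it is.
- dressing_stick: Bystander, loose: grey wheel-dressing stick, 22 x 90 x 22; origin under its centre. Leave where it is.
- oil_bottle: Bystander, loose: white plastic oil bottle, 48 across, 120 high; origin under its centre. Leave where it is.
- wrench: Bystander, loose: steel wrench, 160 long; origin under its centre. Leave where it is.
- tin_cup: Bystander, loose: steel cup, 72 across, 80 high; origin under its centre. Leave where it is.
- brush: Bystander, loose: hand brush; origin under its centre. Leave where it is.
Mind the look-alikes: they are no part of the job. What is shaped like the blade_long but yellow is not meant. What is shaped like the blade_middle but purple is not meant.

How it is judged:
By the outcome, as a careful person would: the job done as asked, in the order asked, and still so for the second after the job is handed in, with the robot touching nothing.
It also fails if it takes over 72 s, if anything falls off the work surface, if the arm or the gripper's body presses on something with over 40 N, if the wrist force passes 120 N, or if a joint passes its speed limit or range.

ROBOT

A 6-joint arm with a two-finger parallel gripper is mounted at the origin on the work surface. World frame = base frame: x ahead of the robot, y to its left, z up, the work surface at z = 0. Lengths are in m, angles in degrees, forces in N, time in s.
With the tool pointing down it reaches from about 0.4 to 0.825 m from the base axis. Payload 7 kg.
Tool frame: the origin (TCP) lies midway between the tips of the shut fingers; the grasp point (between the pads) lies 19 mm behind it (r.grip_depth is the distance from the TCP to the grasp point, in m); z points along the fingers, y is the line along which they close (so a half turn about z gives the same grasp; the last joint's range is limited). The gripper opens to 88 mm and grips with 3 to 60 N. Pads are 19 mm wide; open, the fingers measure 130 mm over their backs; the gripper's body (78 mm by 193 mm) begins 47 mm behind the grasp point.
Start: joints at [-60.269, 20.546, 0.682, 0, -70.136, -16.507], TCP at [0.154, -0.657, 0.227] pointing down, gripper open.
Joint ranges: [-176.03, 176.03], [-82.01, 121.73], [-58.28, 71.71], [-173.87, 95.51], [-174.79, -0.11], [-173.66, 173.66]. Speed limits (degrees/s): [136.94, 136.94, 172.46, 180, 180, 180].

INTERFACE

Orientations are given as [roll, pitch, yaw] about the fixed x, y, z axes, in that order (R = Rz(yaw) Ry(pitch) Rx(roll)).
In Python, from plant import r, capture, close_job, search_frame, outline_of gives the robot as it stands.
- The arm moves only by the shell command python3 -m creep 'ROWS' [FORCE]. ROWS is JSON, a list of rows, each a list of 7 numbers: the finger opening in mm, from 0 to 87.6, then the shift along the world's x, y, z in units of 25 mm (1.0 is 25 mm), then the turn, a rotation vector about the world's x, y, z in degrees. In form: [[hand, x, y, z, ax, ay, az], ...]. A call has 1 to 8 rows; each row shifts and turns the commanded pose from where the row before left it; what a row does not reach is not made up. A row lasts 1/12 s, in which the tool goes at most 41.7 mm and 7.16 degrees, less where a joint would pass 70% of its speed; a pose out of reach is approached as far as the arm can. A call is refused whole if a number of a shift passes 1 or a number of a turn 7.16, either way. A call with a gripper value outside its range is refused whole. The fingers move at their own pace and stop on an object; FORCE is the grip in N (left out, the last holds). Time passes only in rows, so rows that do not move let the fingers close. It gives the time, the measured TCP pose, the force, the opening and the grip force at its end, in the units of the state.
- r.get_state(): the state, without advancing time (a new reading comes with each control period).
- capture(name): name is "side" or "top" or "wrist"; returns a dict with "frame" (420x560x3 uint8, red, green, blue), "K" (3x3 intrinsics, pixels), "origin" and "rotation" of the camera in the world. Camera axes: x right, y down, z forward; pixel columns grow to the right and rows downward; lengths in m; the calibration is good to about 2 mm. A picture is of the moment at which its call begins. There is no depth.
- close_job(): hands the job in; it is judged then, once.
Trained networks look in a picture, given as the dict that the camera call returned (one of the last four; its "shot" number tells which), for a name from the list of things; names that differ only in an ending like _2 or _b are one class to them, and where a whole thing is asked for, a point or a joint stands for the part that bears it (a point fixed in the world has none). Each returns a list of dicts, best first, with "conf" (0 to 1); they miss things now and then, are a little off and sometimes report something else, mostly with a low value. They report only what shows in the picture. A call takes as long as a camera call. They do not tell look-alikes from the thing itself.
- search_frame(picture, target): "bbox" ([left, top, right, bottom] in pixels, round what is visible of it).
- outline_of(picture, target): "region" (420x560 bool, what is visible of it) and "bbox" ([left, top, right, bottom] in pixels, round what is visible of it).
The state is a dict: "time_s": time; "joints": joint angles; "qd": joint speeds; "joint_torque": joint torques, N m; "tcp_pos": TCP position; "eef_rot": TCP orientation; "contact_force": force on the tool from outside, world axes, zero at the start; "moment": the same for the moment, N m; "gripper_width": finger opening in m; "gripper_force": force on a finger pad.
Only numpy, scipy, OpenCV 4.12 (cv2) and the standard library are available. Lean on these libraries where they do the work, as an engineer would, in place of code of your own. Each camera call takes 0.05 s, during which the arm holds its last target. There are 200 camera calls.

## Working session

There is one attempt and no reset: what is moved stays moved. The work goes in short steps, Python scripts to look and compute and a shell command to move; the robot and the scene stay as the last step left them, time stands still between calls to the robot, and variables do not carry over. Pictures are saved under pics/ and viewed, at most 10 in all, crops included, and the job is handed in when it is done.

```bash
ls; mkdir -p pics; cat > h.py <<'E'
import numpy as np, cv2
from plant import r, capture, close_job, search_frame, outline_of
def save(d,n): cv2.imwrite('pics/'+n, cv2.cvtColor(d['frame'],cv2.COLOR_RGB2BGR))
def ray(d,u,v):
    K=np.array(d['K']);R=np.array(d['rotation']);k=R@np.linalg.inv(K)@np.array([u,v,1.]);return np.array(d['origin']),k/np.linalg.norm(k)
def onz(d,u,v,z):
    o,k=ray(d,u,v);return o+k*(z-o[2])/k[2]
def proj(d,p):
    q=np.array(d['K'])@(np.array(d['rotation']).T@(np.array(p)-np.array(d['origin'])));return q[:2]/q[2]
def tri(obs):
    A=np.zeros((3,3));b=np.zeros(3)
    for d,u,v in obs:
        o,k=ray(d,u,v);P=np.eye(3)-np.outer(k,k);A+=P;b+=P@o
    return np.linalg.solve(A,b)
E
python3 - <<'E'
from h import *
t=capture('top');s=capture('side')
save(t,'top1.png');save(s,'side1.png')
for d in(t,s):
    print(np.round(d['origin'],3),np.round(d['rotation'],2).tolist(),np.round(d['K'],0).tolist())
    for n in['blade_short','blade_middle','blade_long','pocket1','pocket2','pocket3']:
        print(n,[(np.round(x['bbox']).astype(int).tolist(),round(x['conf'],2)) for x in search_frame(d,n)])
print(r.get_state())
E
```

```text
pics
[ 0.403 -0.013  1.332] [-174.4, -1.45, -89.6] [[470.0, 0.0, 280.0], [0.0, 470.0, 207.0], [0.0, 0.0, 1.0]]
blade_short [([379, 174, 395, 222], 0.92), ([230, 172, 256, 214], 0.75), ([380, 287, 451, 315], 0.53), ([300, 162, 318, 217], 0.48)]
blade_middle [([233, 252, 276, 293], 0.94), ([300, 162, 318, 213], 0.86)]
blade_long [([347, 120, 385, 156], 0.74), ([343, 160, 356, 219], 0.68), ([328, 235, 363, 288], 0.59)]
pocket1 [([201, 171, 228, 206], 0.64), ([232, 172, 257, 212], 0.6), ([167, 165, 195, 202], 0.57)]
pocket2 [([201, 171, 228, 206], 0.64), ([232, 172, 257, 212], 0.6), ([167, 165, 195, 202], 0.57)]
pocket3 [([201, 171, 228, 206], 0.64), ([232, 172, 257, 212], 0.6), ([167, 165, 195, 202], 0.57)]
[0.199 0.866 0.921] [-131.84, -1.14, -156.91] [[488.0, 0.0, 285.0], [0.0, 488.0, 208.0], [0.0, 0.0, 1.0]]
blade_short [([303, 152, 344, 165], 0.7), ([229, 234, 274, 270], 0.39)]
blade_middle [([266, 189, 316, 206], 0.76), ([323, 250, 382, 275], 0.74), ([235, 162, 259, 186], 0.58)]
blade_long [([277, 169, 328, 184], 0.98)]
pocket1 [([232, 238, 273, 275], 0.9), ([249, 219, 294, 248], 0
[... 219 characters left out ...]
296], 0.68)]
{'time_s': 0.7, 'joints': array([-6.02694313e+01,  2.05437438e+01,  6.84232253e-01,  8.46543023e-04,
       -7.01375219e+01, -1.65077100e+01]), 'qd': array([ 0.0105563 , -0.13199326, -0.03838317,  0.07899578,  0.02871113,
       -0.02700418]), 'joint_torque': array([ 1.63646469e-04, -5.82168281e+01,  2.93254513e+01,  7.00130135e+00,
        1.25083150e-02, -3.46226420e-05]), 'tcp_pos': array([ 0.15438574, -0.65709672,  0.22661076]), 'eef_rot': array([-1.79996929e+02,  7.95644020e-05, -1.66776854e+02]), 'contact_force': array([-0.44779301, -0.47088987,  0.47476764]), 'moment': array([0.06303647, 0.00229912, 0.0052198 ]), 'gripper_force': 0.0, 'gripper_width': 0.08709886702925604}
```

```bash
python3 - <<'E'
s=open('h.py').read()
s=s.replace("import numpy as np, cv2","import numpy as np, cv2\nfrom scipy.spatial.transform import Rotation as Ro")
s=s.replace("R=np.array(d['rotation']);","R=Ro.from_euler('xyz',d['rotation'],degrees=True).as_matrix();").replace("np.array(d['rotation']).T@","Ro.from_euler('xyz',d['rotation'],degrees=True).as_matrix().T@")
open('h.py','w').write(s)
import cv2
i=cv2.imread('pics/top1.png');cv2.imwrite('pics/top1c.png',cv2.resize(i[110:330,150:470],None,fx=2.5,fy=2.5,interpolation=3))
E
```

```text
(no output)
```

View pics/top1c.png

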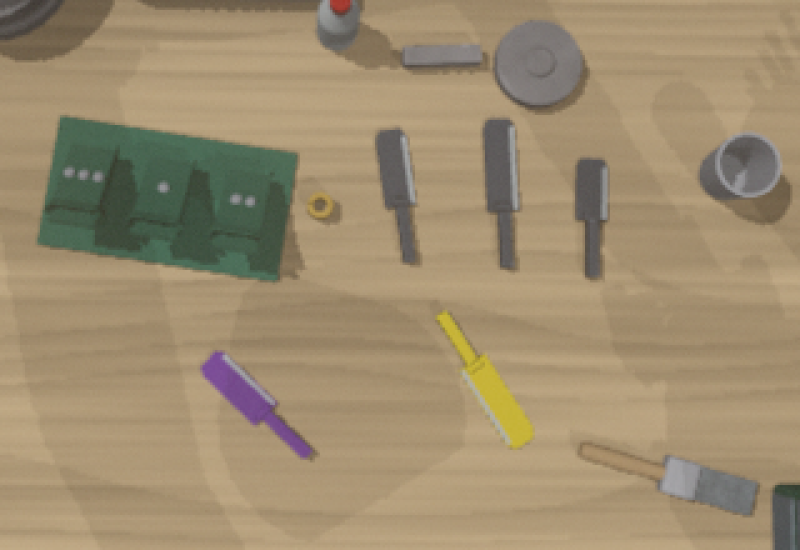

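View pics/side1.png

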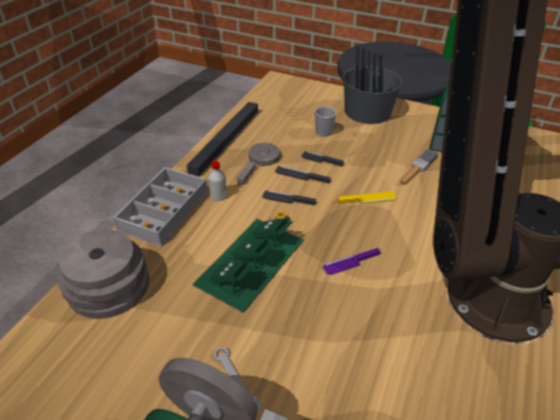

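```bash
python3 - <<'E'
from h import *
w=capture('wrist');st=r.get_state()
print(np.round(w['origin'],4),w['rotation'],np.round(w['K'],0).tolist(),st['tcp_pos'])
R=Ro.from_euler('xyz',st['eef_rot'],degrees=True)
print('cam in tool',R.inv().apply(np.array(w['origin'])-st['tcp_pos']),(R.inv()*Ro.from_euler('xyz',w['rotation'],degrees=True)).as_matrix().round(3).tolist())
t=capture('top')
F=lambda x,y:(150+x/2.5,110+y/2.5)
for n,p,z in[('short nose',(592,160),.005),('short tang',(593,276),.01),('long nose',(500,121),.005),('long tang',(508,268),.01),('mid nose',(391,130),.005),('mid tang',(410,262),.01),('riv3',(84,175),.07),('riv1',(163,187),.07),('riv2',(243,200),.07),('c',(60,118),.006),('c',(297,153),.006),('c',(278,280),.006),('c',(38,244),.006),('bush',(320,207),.01)]:
    print(n,onz(t,*F(*p),z).round(3))
E
```

```text
[ 0.0793 -0.6753  0.3855] [ 1.63490641e+02 -4.69416028e-02  1.03211521e+02] [[303.0, 0.0, 282.0], [0.0, 303.0, 205.0], [0.0, 0.0, 1.0]] [ 0.15439215 -0.65706567  0.22659489]
cam in tool [ 0.07726768 -0.00058641 -0.15886927] [[-0.0, -0.959, -0.284], [1.0, -0.0, 0.001], [-0.001, -0.284, 0.959]]
short nose [ 0.632 -0.352  0.005]
short tang [ 0.498 -0.35   0.01 ]
long nose [ 0.677 -0.246  0.005]
long tang [ 0.507 -0.253  0.01 ]
mid nose [ 0.665 -0.12   0.005]
mid tang [ 0.512 -0.142  0.01 ]
riv3 [0.599 0.217 0.07 ]
riv1 [0.586 0.131 0.07 ]
riv2 [0.573 0.045 0.07 ]
c [0.674 0.257 0.006]
c [ 0.636 -0.013  0.006]
c [0.491 0.007 0.006]
c [0.529 0.278 0.006]
bush [ 0.574 -0.04   0.01 ]
```

```bash
python3 -m creep '[[80,1,1,0,0,0,-1.65],[80,1,1,0,0,0,-1.65],[80,1,1,0,0,0,-1.65],[80,1,1,0,0,0,-1.65],[80,1,1,0,0,0,-1.65],[80,1,1,0,0,0,-1.65],[80,1,1,0,0,0,-1.65],[80,1,1,0,0,0,-1.65]]'
python3 -m creep '[[80,1,1,0,0,0,0],[80,1,1,0,0,0,0],[80,1,1,0,0,0,0],[80,1,1,0,0,0,0],[80,1,1,0,0,0,0],[80,1,0.5,0,0,0,0],[80,0.5,0.5,0,0,0,0],[80,0,0,0,0,0,0]]'
python3 - <<'E'
from h import *
w=capture('wrist');save(w,'w1.png');np.save('w1.npy',w,allow_pickle=True)
print(np.round(w['origin'],4),w['rotation'])
for n in['blade_short','blade_middle','blade_long']:
    for k,x in enumerate(outline_of(w,n)):
        m=x['region'];rc=cv2.minAreaRect(np.argwhere(m)[:,::-1].astype(np.float32));ys,xs=np.nonzero(m)
        print(n,round(x['conf'],2),np.round(x['bbox']).astype(int),np.round([xs.mean(),ys.mean()],1),np.round(np.array(rc[1]),1), w['frame'][m].mean(0).round())
        np.save(f'm_{n}_{k}.npy',m)
E
```

```text
time_s: 1.47
tcp_pos: [0.3554, -0.4557, 0.2269]
eef_rot: [-180.0, 0.0, 179.9]
contact_force: [0.7, -1.2, 0.2]
gripper_width: 0.0802
gripper_force: 0.0
time_s: 2.13
tcp_pos: [0.5194, -0.305, 0.2263]
eef_rot: [180.0, 0.0, -179.8]
contact_force: [-1.0, -0.5, -0.7]
gripper_width: 0.08
gripper_force: 0.0
[ 0.4422 -0.3059  0.3851] [ 1.63482691e+02 -4.76408140e-02  9.01747252e+01]
blade_short 0.56 [235 162 261 265] [247.1 220.7] [99. 27.] [104. 105. 107.]
blade_middle 0.67 [398 173 424 271] [411.1 224.1] [27.6 94. ] [106. 105. 104.]
blade_middle 0.56 [545   0 559  40] [554.5   8.5] [40. 14.] [56. 33. 63.]
blade_long 0.64 [303   0 393 132] [347.3  54.4] [154.9  36.3] [235. 219.  27.]
blade_long 0.57 [313 170 338 277] [324.  233.4] [104.  26.] [105. 108. 111.]
```

View pics/w1.png

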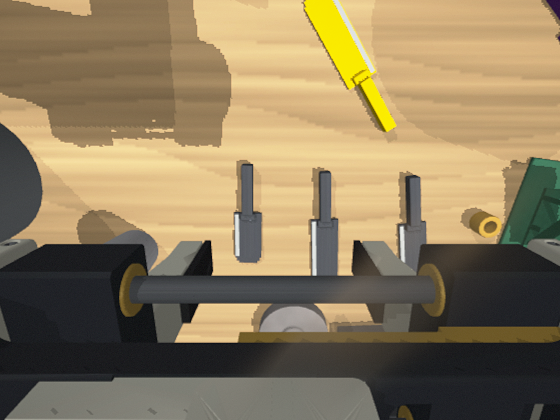

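```bash
python3 -m creep '[[80,0.6,1,0,0,0,0],[80,0.6,1,0,0,0,0],[80,0.6,1,0,0,0,0],[80,0.6,1,0,0,0,0],[80,0.6,1,0,0,0,0],[80,0.6,1,0,0,0,0],[80,0.6,1,0,0,0,0],[80,0,1,0,0,0,0]]'
python3 -m creep '[[80,0,1,0,0,0,0],[80,0,0.3,0,0,0,0],[80,0,0,0,0,0,0]]'
python3 - <<'E'
from h import *
w=capture('wrist');save(w,'w2.png');np.save('w2.npy',w,allow_pickle=True)
print(np.round(w['origin'],4),w['rotation'])
for n in['blade_short','blade_middle','blade_long','pocket1']:
    for k,x in enumerate(outline_of(w,n)):
        m=x['region'];ys,xs=np.nonzero(m)
        print(n,k,round(x['conf'],2),np.round(x['bbox']).astype(int),np.round([xs.mean(),ys.mean()],1), w['frame'][m].mean(0).round())
        np.save(f'm2_{n}_{k}.npy',m)
cv2.imwrite('pics/w2c.png',cv2.resize(cv2.imread('pics/w2.png')[0:260],None,fx=1.42,fy=1.42,interpolation=3))
E
```

```text
time_s: 3.0
tcp_pos: [0.6233, -0.1069, 0.2263]
eef_rot: [-180.0, 0.0, 180.0]
contact_force: [0.2, 0.3, 0.0]
gripper_width: 0.0801
gripper_force: 0.0
time_s: 3.25
tcp_pos: [0.6216, -0.0738, 0.2269]
eef_rot: [180.0, 0.0, -179.9]
contact_force: [0.3, 0.4, -0.5]
gripper_width: 0.0799
gripper_force: 0.0
[ 0.5445 -0.0746  0.3857] [ 1.63484123e+02 -5.29433570e-02  9.00725321e+01]
blade_short 0 0.81 [ 34  78  79 193] [ 55.8 137.7] [90. 92. 94.]
blade_middle 0 0.88 [219  88 261 215] [238.  161.1] [115. 117. 120.]
blade_long 0 0.83 [122  82 169 225] [143.2 161.1] [102. 104. 107.]
blade_long 1 0.68 [216  87 261 217] [237.7 160.4] [114. 116. 120.]
blade_long 2 0.64 [162   1 190  35] [178.7  16.9] [190. 163.  15.]
pocket1 0 0.93 [419  99 534 190] [472.6 143.8] [ 57. 101.  79.]
pocket1 1 0.73 [353  82 444 184] [395.4 131.3] [ 62. 109.  86.]
pocket1 2 0.64 [487 121 560 201] [528.2 167. ] [60. 97. 77.]
pocket1 3 0.34 [295 130 324 159] [310.6 144.1] [225. 191.  84.]
```

View pics/w2c.png

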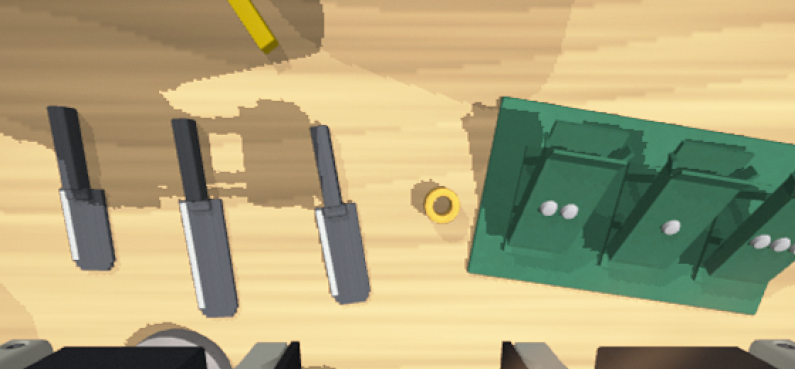

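```bash
python3 -m creep '[[80,0,1,0,0,0,0],[80,0,1,0,0,0,0],[80,0,1,0,0,0,0],[80,0,1,0,0,0,0],[80,0,1,0,0,0,0],[80,0,1,0,0,0,0],[80,0,1,0,0,0,0],[80,0,1,0,0,0,0]]'
python3 -m creep '[[80,0,0,0,0,0,0],[80,0,0,0,0,0,0]]'
cat >> h.py <<'E'
from scipy.optimize import minimize
def ld(n): return np.load(n,allow_pickle=True).item()
def boxpts(x0,x1,w,z0,z1): return np.array([[x,y,z] for x in(x0,x1) for y in(-w/2,w/2) for z in(z0,z1)])/1000
def sil(d,p,L):
    x,y,z,a=p;R=Ro.from_euler('z',a,degrees=True)
    im=np.zeros((840,1120),np.uint8)
    for b in(boxpts(0,L-8,36,0,5),boxpts(L-8,L,25,0,5),boxpts(-65,0,14,0,16)):
        q=np.array([proj(d,c) for c in R.apply(b)+[x,y,z]])
        cv2.fillConvexPoly(im,cv2.convexHull(np.round((q+.5)*2*16-8).astype(np.int32)),255,shift=4)
    return cv2.resize(im,(560,420),interpolation=cv2.INTER_AREA)/255.
def fit(obs,L,p0):
    sc=np.array([.01,.01,.01,4])
    f=lambda v:sum(np.abs(sil(d,v*sc,L)[:rm]-m[:rm]).sum() for d,m,rm in obs)
    s=None
    for i in range(3):
        s=minimize(f,np.array(p0)/sc if s is None else s.x,method='Nelder-Mead',options=dict(initial_simplex=None,xatol=.005,fatol=.3))
    return s.x*sc,s.fun
E
python3 - <<'E'
from h import *
w=capture('wrist');save(w,'w3.png');np.save('w3.npy',w,allow_pickle=True)
print(np.round(w['origin'],4),w['rotation'])
o=outline_of(w,'pocket1')
print([(np.round(x['bbox']).astype(int),round(x['conf'],2)) for x in o])
w1,w2=ld('w1.npy'),ld('w2.npy')
for n,L,a,p0 in[('short',72,'m_blade_short_0.npy',(.56,-.35,0,-1)),('middle',90,'m_blade_middle_0.npy',(.575,-.132,0,8)),('long',108,'m_blade_long_1.npy',(.57,-.25,0,2))]:
    m1=np.load(a);m2=np.load(f'm2_blade_{n}_0.npy')
    for obs in([(w1,m1,235),(w2,m2,400)],[(w2,m2,400)]):
        p,e=fit(obs,L,p0);print(n,p.round(4),round(e,1),m2.sum())
cv2.imwrite('pics/w3c.png',cv2.resize(cv2.cvtColor(w['frame'],4)[60:260,140:480],None,fx=2.35,fy=2.35,interpolation=3))
E
```

```text
time_s: 4.17
tcp_pos: [0.622, 0.1255, 0.2267]
eef_rot: [-180.0, 0.0, 179.9]
contact_force: [-0.1, 0.9, 0.2]
gripper_width: 0.0797
gripper_force: 0.0
time_s: 4.33
tcp_pos: [0.622, 0.1257, 0.2264]
eef_rot: [-180.0, -0.0, -179.9]
contact_force: [-0.2, -0.3, 1.2]
gripper_width: 0.0803
gripper_force: 0.0
[0.5449 0.125  0.3852] [ 1.63518304e+02 -3.26044267e-02  9.00626790e+01]
[(array([332, 114, 414, 201]), 0.91), (array([168,  82, 238, 180]), 0.73), (array([261,  96, 326, 193]), 0.67)]
short [ 0.5655 -0.3513  0.     -1.0357] 314.7 2888
short [ 0.5655 -0.3517  0.     -0.9886] 223.4 2888
middle [ 0.5798 -0.1321  0.      8.4074] 236.3 2784
middle [ 0.5794 -0.1322 -0.      8.3155] 123.1 2784
long [ 0.575  -0.2494 -0.      2.3227] 303.7 3396
long [ 0.5748 -0.2493 -0.      2.2544] 169.5 3396
```

View pics/w3c.png

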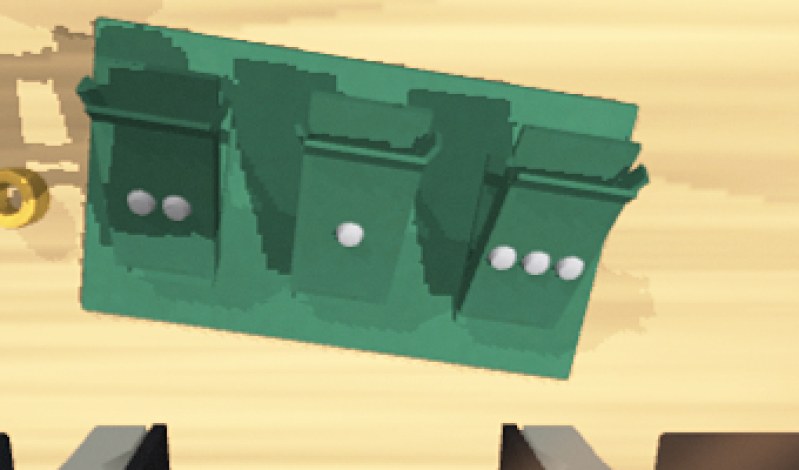

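```bash
python3 - <<'E'
from h import *
w1,w2,w3=ld('w1.npy'),ld('w2.npy'),ld('w3.npy')
m1=np.load('m_blade_middle_0.npy');m2=np.load('m2_blade_middle_0.npy')
p,e=fit([(w1,m1,235),(w2,m2,400)],90,(.579,-.132,.006,8));print('zfree',p.round(4),e)
p,e=fit([(w1,np.load('m_blade_short_0.npy'),235),(w2,np.load('m2_blade_short_0.npy'),400)],72,(.5655,-.351,.006,-1));print('zfree',p.round(4),e)
p,e=fit([(w1,np.load('m_blade_long_1.npy'),235),(w2,np.load('m2_blade_long_0.npy'),400)],108,(.575,-.249,.006,2));print('zfree',p.round(4),e)
def riv(d,x0):
    f=d['frame'].astype(int);m=((f.max(2)-f.min(2)<40)&(f.mean(2)>115)).astype(np.uint8);m[:, :x0]=0;m[235:]=0
    n,l,s,c=cv2.connectedComponentsWithStats(m)
    return [(c[i].round(1).tolist(),int(s[i,4])) for i in range(1,n) if 15<s[i,4]<200]
print(riv(w2,340));print(riv(w3,140))
a=cv2.cvtColor(w2['frame'],4)[78:178,380:540];b=cv2.cvtColor(w3['frame'],4)[78:178,170:330]
z=lambda i:cv2.resize(i,None,fx=5,fy=3*1.0,interpolation=3)
cv2.imwrite('pics/cmp.png',np.vstack([z(a),z(b)]))
E
```

```text
zfree [ 5.7980e-01 -1.3220e-01 -9.0000e-04  8.5193e+00] 235.89411764705886
zfree [ 0.5654 -0.3505  0.0016 -0.8001] 318.956862745098
zfree [ 5.7500e-01 -2.4950e-01  3.0000e-04  2.6628e+00] 307.2862745098039
[([386.5, 146.0], 107), ([401.2, 148.2], 103), ([473.0, 159.6], 102), ([536.4, 169.5], 98), ([550.3, 171.6], 99)]
[([199.1, 145.4], 84), ([214.3, 147.6], 79), ([288.6, 159.1], 101), ([353.7, 169.1], 99), ([368.0, 171.4], 96), ([382.4, 173.4], 99)]
```

View pics/cmp.png

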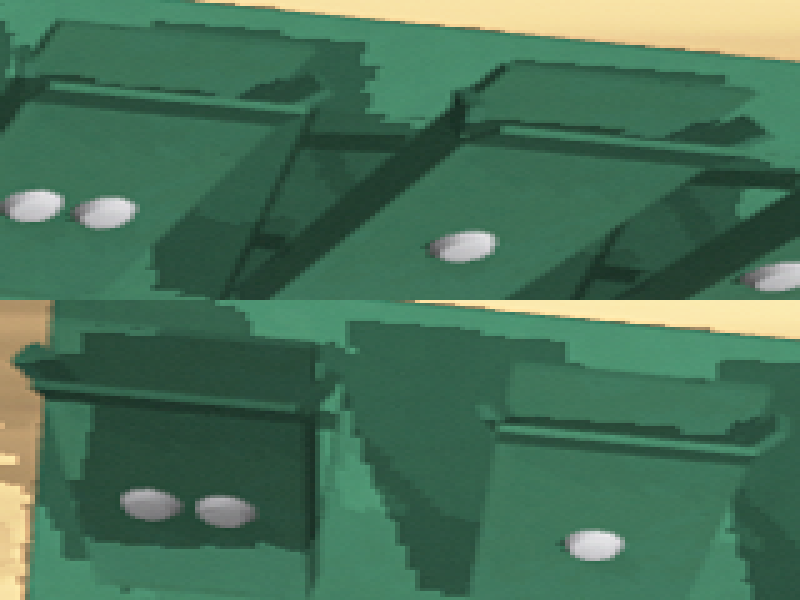

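```bash
python3 - <<'E'
from h import *
w2,w3=ld('w2.npy'),ld('w3.npy')
T=lambda a,b:tri([(w2,*a),(w3,*b)])
R2=[(386.5,146),(401.2,148.2)];R2b=[(199.1,145.4),(214.3,147.6)]
P={'r2a':(R2[0],R2b[0]),'r2b':(R2[1],R2b[1]),'r1':((473,159.6),(288.6,159.1)),'r3a':((536.4,169.5),(353.7,169.1)),'r3b':((550.3,171.6),(368,171.4)),
's1l':((482,98.7),(272,99.3)),'s1r':((531,108.7),(325,106.3)),'s2l':((391.4,85.3),(186.4,89)),'s2r':((443.6,93.7),(234,92.3)),'lip1l':((480,120.3),(270,119)),'lip1r':((534,131.3),(322,128.7))}
for k,v in P.items():
    p=T(*v);print(k,p.round(4),np.round(proj(w2,p)-v[0],1),np.round(proj(w3,p)-v[1],1))
c2=(T(*P['r2a'])+T(*P['r2b']))/2;c1=T(*P['r1']);c3=T(*P['r3b'])
d=c3-c2;print('yaw',np.degrees(np.arctan2(-d[0],d[1])),np.linalg.norm(c1-c2),np.linalg.norm(c3-c1))
E
```

```text
r2a [0.5755 0.0372 0.0582] [ 0.  -0.1] [0.  0.1]
r2b [0.5778 0.0532 0.0581] [ 0.  -0.1] [0.  0.1]
r1 [0.59   0.1325 0.0575] [ 0.  -0.1] [-0.   0.1]
r3a [0.6007 0.2034 0.0579] [ 0. -0.] [-0.  0.]
r3b [0.6031 0.2192 0.0579] [-0.   0.1] [ 0.  -0.1]
s1l [0.5295 0.1158 0.081 ] [-0.1  0.6] [-0.  -0.6]
s1r [0.5371 0.1667 0.0783] [ 0.2 -0.9] [-0.   0.9]
s2l [0.5182 0.0321 0.0701] [-0.2  2.1] [-0.3 -2.1]
s2r [0.5241 0.0797 0.0789] [ 0.1 -0.4] [0.  0.4]
lip1l [0.5483 0.1139 0.0868] [ 0.1 -0.4] [0.  0.4]
lip1r [0.5575 0.1627 0.0929] [ 0.2 -1. ] [-0.  1.]
yaw -8.6400484219107 0.08828877541161756 0.08765203369564208
```

```bash
python3 -m creep '[[50,-0.4,-1,0,0,0,0],[50,-0.4,-1,0,0,0,0],[50,-0.4,-1,0,0,0,0],[50,-0.4,-1,0,0,0,0],[50,-0.4,-1,0,0,0,0],[50,-0.4,-1,0,0,0,0],[50,-0.4,-1,0,0,0,0],[50,-0.4,-1,0,0,0,0]]'
python3 -m creep '[[50,-0.1,-1,-0.5,0,0,0],[50,-0.1,-1,-0.5,0,0,0],[50,-0.1,-1,-0.5,0,0,0],[50,-0.1,-1,-0.5,0,0,0],[50,-0.1,-1,-0.5,0,0,0],[50,0,-1,-0.5,0,0,0],[50,0,-1,-0.5,0,0,0],[50,0,-1,-0.5,0,0,0]]'
python3 -m creep '[[50,0,-1,-0.5,0,0,-0.9],[50,0,-1,-0.5,0,0,0],[50,0,-1,-0.5,0,0,0],[50,0,0,0,0,0,0],[50,0,0,0,0,0,0]]'
```

```text
time_s: 5.1
tcp_pos: [0.5408, -0.0771, 0.2268]
eef_rot: [-180.0, 0.0, 179.9]
contact_force: [0.0, -0.6, 0.0]
gripper_width: 0.05
gripper_force: 0.0
time_s: 5.77
tcp_pos: [0.5284, -0.2771, 0.1263]
eef_rot: [-180.0, 0.0, 179.9]
contact_force: [0.1, -0.5, 0.0]
gripper_width: 0.0502
gripper_force: 0.0
time_s: 6.18
tcp_pos: [0.5276, -0.3517, 0.0879]
eef_rot: [180.0, -0.1, 178.9]
contact_force: [-0.1, 0.8, 0.6]
gripper_width: 0.0497
gripper_force: 0.0
```

```bash
python3 -m creep '[[50,0.04,0.03,-0.8,0,0,0],[50,0.04,0.02,-0.8,0,0,0],[50,0,0,-0.8,0,0,0],[50,0,0,-0.6,0,0,0],[50,0,0,-0.4,0,0,0],[50,0,0,0,0,0,0]]'
python3 -m creep '[[5,0,0,0,0,0,0],[5,0,0,0,0,0,0],[5,0,0,0,0,0,0],[5,0,0,0,0,0,0],[5,0,0,0,0,0,0],[5,0,0,0,0,0,0]]' 40
```

```text
time_s: 6.68
tcp_pos: [0.5302, -0.3477, 0.0026]
eef_rot: [179.9, -0.1, 179.1]
contact_force: [-1.5, -0.6, -0.4]
gripper_width: 0.05
gripper_force: 0.0
time_s: 7.18
tcp_pos: [0.5316, -0.3484, 0.0046]
eef_rot: [-180.0, 0.0, 179.1]
contact_force: [0.3, 0.1, -0.1]
gripper_width: 0.0152
gripper_force: 0.2
```

```bash
python3 -m creep '[[5,0,0,0,0,0,0],[5,0,0,0,0,0,0]]' 40
python3 -m creep '[[5,0,0,0.4,0,0,0],[5,0,0,0.8,0,0,0],[5,0,0,1,0,0,0],[5,0,0,1,0,0,0],[5,0,0,1,0,0,0],[5,0,0,1,0,0,0],[5,0,0,0,0,0,0]]' 40
```

```text
time_s: 7.35
tcp_pos: [0.5316, -0.3485, 0.0046]
eef_rot: [-180.0, 0.0, 179.1]
contact_force: [-0.8, 0.5, 3.5]
gripper_width: 0.0134
gripper_force: 39.9
time_s: 7.93
tcp_pos: [0.5339, -0.3496, 0.1404]
eef_rot: [-179.8, 0.4, 179.2]
contact_force: [0.5, -1.2, -0.3]
gripper_width: 0.0135
gripper_force: 39.9
```

```bash
cat >> h.py <<'E'
YAW=-8.64
ex=np.array([np.cos(np.radians(YAW)),np.sin(np.radians(YAW)),0]);ey=np.array([-ex[1],ex[0],0]);ez=np.array([0,0,1.])
c,s_=np.cos(np.radians(35)),np.sin(np.radians(35));dd=c*ex-s_*ez;nn=s_*ex+c*ez
M1=np.array([.5495,.1388,.068])
M={1:M1,2:M1-.088*ey,3:M1+.088*ey}
RT=Ro.from_matrix(np.array([-dd,ey,-nn]).T)  # tool x=-blade x, y, z=-n
def target(k,L,s,h,g,tz): return M[k]+dd*(s-L+g)/1000+nn*(h+tz)/1000
def go(k,L,s,h,g,tz):
    st=r.get_state();t=target(k,L,s,h,g,tz);q=Ro.from_euler('xyz',st['eef_rot'],degrees=True)
    v=(RT*q.inv()).as_rotvec(degrees=True)
    print('tgt',t.round(4),'units',((t-st['tcp_pos'])/.025).round(2),'turn',v.round(1))
E
python3 -c "
from h import *
print(dd.round(4),nn.round(4),ey.round(3));go(1,72,-30,2,-34,4.6);go(1,72,0,2,-34,4.6)"
```

```text
[ 0.8099 -0.1231 -0.5736] [ 0.5671 -0.0862  0.8192] [0.15  0.989 0.   ]
tgt [0.4431 0.155  0.1514] units [-3.63 20.18  0.44] turn [ 3.1 35.3 -7.6]
tgt [0.4674 0.1513 0.1342] units [-2.66 20.04 -0.25] turn [ 3.1 35.3 -7.6]
```

```bash
python3 -m creep '[[5,-0.2,1,0.3,0,0,0],[5,-0.2,1,0.3,0,0,0],[5,-0.2,1,0.3,0,0,0],[5,-0.2,1,0.3,0,0,0],[5,-0.2,1,0.3,0,0,0],[5,-0.2,1,0.3,0,0,0],[5,-0.2,1,0.3,0,0,0],[5,-0.2,1,0.3,0,0,0]]'
python3 -m creep '[[5,-0.25,1,0,0.52,5.88,-1.27],[5,-0.25,1,0,0.52,5.88,-1.27],[5,-0.25,1,0,0.52,5.88,-1.27],[5,-0.25,1,0,0.52,5.88,-1.27],[5,-0.25,1,0,0.52,5.88,-1.27],[5,-0.25,1,0,0.52,5.88,-1.27],[5,-0.25,1,0,0,0,0],[5,-0.25,1,0,0,0,0]]'
python3 -m creep '[[5,0,1,0,0,0,0],[5,0,1,0,0,0,0],[5,0,1,0,0,0,0],[5,0,1,0,0,0,0],[5,0,0,0,0,0,0],[5,0,0,0,0,0,0]]'
python3 -c "
from h import *
go(1,72,-30,2,-34,4.6)"
```

```text
time_s: 8.6
tcp_pos: [0.4907, -0.1472, 0.1947]
eef_rot: [180.0, 0.0, 179.1]
contact_force: [-0.2, -0.1, -0.2]
gripper_width: 0.0135
gripper_force: 39.9
time_s: 9.27
tcp_pos: [0.4414, 0.0527, 0.1919]
eef_rot: [180.0, -35.7, 171.2]
contact_force: [0.0, 0.6, -0.3]
gripper_width: 0.0132
gripper_force: 39.9
time_s: 9.77
tcp_pos: [0.4412, 0.1526, 0.1942]
eef_rot: [179.8, -35.4, 171.4]
contact_force: [-0.7, -1.1, -1.1]
gripper_width: 0.0137
gripper_force: 39.9
tgt [0.4431 0.155  0.1514] units [ 0.08  0.1  -1.71] turn [-0.2 -0.4  0. ]
```

```bash
python3 -m creep '[[5,0.04,0.05,-0.85,0,-0.2,0],[5,0.04,0.05,-0.85,0,-0.2,0],[5,0,0,0,0,0,0],[5,0,0,0,0,0,0]]'
cat >> h.py <<'E'
def avg(k,L,s,h,g,tz):
    P=[];Q=[];F=[]
    for i in range(5):
        d=capture('side');st=r.get_state();P.append(st['tcp_pos']);Q.append(st['eef_rot']);F.append(st['contact_force'])
    p=np.mean(P,0);q=Ro.from_euler('xyz',Q,degrees=True).mean();B=p-M[k]
    print('std',np.std(P,0).round(4),'s,lat,h',((B@dd)*1000-g+L).round(1),(B@ey*1000).round(1),(B@nn*1000-tz).round(1),'turn',(RT*q.inv()).as_rotvec(degrees=True).round(2),'F d,y,n',np.round([np.mean(F,0)@v for v in(dd,ey,nn)],1))
    t=target(k,L,s,h,g,tz);print('units',((t-p)/.025).round(2));return d
E
python3 - <<'E'
from h import *
d=avg(1,72,0,2,-34,4.6);w=capture('wrist')
a=cv2.resize(d['frame'][200:320,180:320],None,fx=3.5,fy=3.5,interpolation=3);b=w['frame'][:,130:430]
im=np.hstack([a[:420],b]);cv2.imwrite('pics/ap.png',im[:,:,::-1]);print(im.shape)
E
```

```text
time_s: 10.1
tcp_pos: [0.4428, 0.1531, 0.1514]
eef_rot: [179.9, -35.1, 171.2]
contact_force: [0.6, -0.1, 0.3]
gripper_width: 0.0133
gripper_force: 39.9
std [0.0002 0.0002 0.0002] s,lat,h -29.9 -1.1 3.5 turn [-0.21  0.1   0.17] F d,y,n [ 0.   0.3 -0.2]
units [ 0.94 -0.1  -0.73]
(420, 790, 3)
```

View pics/ap.png

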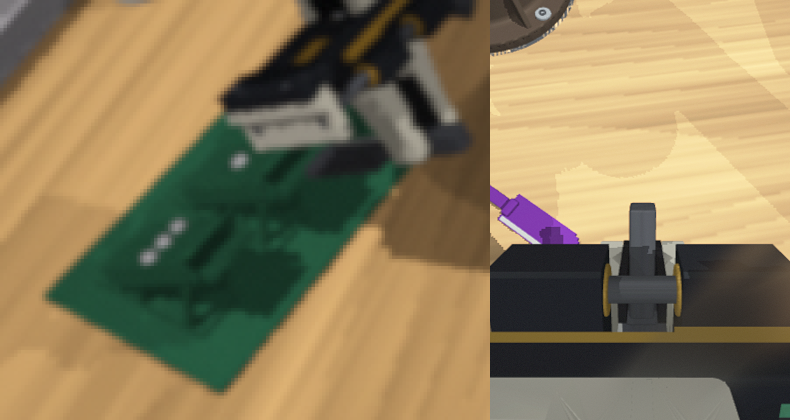

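```bash
python3 -m creep '[[5,-0.03,0.05,-0.05,0,0,0],[5,0.16,-0.025,-0.115,0,0,0],[5,0.16,-0.025,-0.115,0,0,0],[5,0.16,-0.025,-0.115,0,0,0],[5,0.16,-0.025,-0.115,0,0,0],[5,0.16,-0.025,-0.115,0,0,0],[5,0.16,-0.025,-0.115,0,0,0],[5,0,0,0,0,0,0]]'
python3 -c "
from h import *
avg(1,72,20,2,-34,4.6)"
```

```text
time_s: 11.07
tcp_pos: [0.4674, 0.1514, 0.1322]
eef_rot: [179.8, -35.0, 171.3]
contact_force: [1.7, -0.2, 0.4]
gripper_width: 0.0137
gripper_force: 39.9
std [0.0002 0.0001 0.0003] s,lat,h 0.3 0.2 0.6 turn [-0.19  0.05  0.16] F d,y,n [1.4 0.  0.4]
units [ 0.67 -0.11 -0.41]
```

```bash
python3 -m creep '[[5,0.03,0,0.05,0,0,0],[5,0.165,-0.025,-0.115,0,0,0],[5,0.165,-0.025,-0.115,0,0,0],[5,0.165,-0.025,-0.115,0,0,0],[5,0.165,-0.025,-0.115,0,0,0],[5,0,0,0,0,0,0]]'
python3 -c "
from h import *
avg(1,72,45,2,-34,4.6)"
```

```text
time_s: 11.82
tcp_pos: [0.4843, 0.1489, 0.1218]
eef_rot: [179.8, -35.1, 171.3]
contact_force: [0.2, 0.6, -0.3]
gripper_width: 0.0132
gripper_force: 39.9
std [0.0001 0.0001 0.0003] s,lat,h 20.3 0.3 2.0 turn [-0.19  0.    0.16] F d,y,n [ 0.6  0.3 -0.8]
units [ 0.8  -0.13 -0.57]
```

Free in the slot. On to 45 mm.

```bash
python3 -m creep '[[5,0.165,-0.025,-0.115,0,0,0],[5,0.165,-0.025,-0.115,0,0,0],[5,0.165,-0.025,-0.115,0,0,0],[5,0.165,-0.025,-0.115,0,0,0],[5,0.165,-0.025,-0.115,0,0,0],[5,0,0,0,0,0,0]]'
python3 -c "
from h import *
avg(1,72,60,2,-34,4.6)"
```

```text
time_s: 12.57
tcp_pos: [0.505, 0.1458, 0.1074]
eef_rot: [179.8, -35.0, 171.3]
contact_force: [-0.5, -0.1, -1.1]
gripper_width: 0.0134
gripper_force: 39.9
std [0.0001 0.0001 0.0003] s,lat,h 45.6 0.3 2.2 turn [-0.19  0.01  0.16] F d,y,n [ 0.2  0.6 -0.9]
units [ 0.46 -0.08 -0.34]
```

```bash
python3 -m creep '[[5,0.08,-0.012,-0.057,0,0,0],[5,0.08,-0.012,-0.057,0,0,0],[5,0.08,-0.012,-0.057,0,0,0],[5,0.08,-0.012,-0.057,0,0,0],[5,0.08,-0.012,-0.057,0,0,0],[5,0,0,0,0,0,0]]'
python3 -c "
from h import *
avg(1,72,65,2,-34,4.6)"
```

```text
time_s: 13.32
tcp_pos: [0.5142, 0.1444, 0.1012]
eef_rot: [179.8, -35.1, 171.3]
contact_force: [-2.6, 1.0, 2.3]
gripper_width: 0.0134
gripper_force: 39.9
std [0.0001 0.     0.0001] s,lat,h 57.7 0.4 2.3 turn [-0.2   0.01  0.15] F d,y,n [-3.7 -0.4 -0.3]
units [ 0.23 -0.05 -0.18]
```

```bash
python3 -m creep '[[5,0.065,-0.01,-0.046,0,0,0],[5,0.065,-0.01,-0.046,0,0,0],[5,0.032,-0.005,-0.023,0,0,0],[5,0.032,-0.005,-0.023,0,0,0],[5,0,0,0,0,0,0]]'
python3 -m creep '[[5,0.032,-0.005,-0.023,0,0,0],[5,0,0,0,0,0,0]]'
python3 -c "
from h import *
avg(1,72,65,2,-34,4.6)"
```

```text
time_s: 13.98
tcp_pos: [0.5189, 0.1438, 0.0979]
eef_rot: [179.8, -35.1, 171.4]
contact_force: [-4.7, 0.9, 4.0]
gripper_width: 0.0135
gripper_force: 39.9
time_s: 14.15
tcp_pos: [0.519, 0.1437, 0.0978]
eef_rot: [179.8, -35.1, 171.4]
contact_force: [-7.6, 0.5, 6.8]
gripper_width: 0.0138
gripper_force: 39.9
std [0. 0. 0.] s,lat,h 63.6 0.3 2.1 turn [-0.21 -0.11  0.12] F d,y,n [-9.8  0.1  0.9]
units [ 0.04 -0.02 -0.04]
```

```bash
for i in 1; do python3 -m creep '[[5,0.032,-0.005,-0.023,0,0,0],[5,0,0,0,0,0,0],[5,0,0,0,0,0,0]]'; python3 -m creep '[[5,0.032,-0.005,-0.023,0,0,0],[5,0,0,0,0,0,0],[5,0,0,0,0,0,0]]'; done
python3 -c "
from h import *
avg(1,72,65,2,-34,4.6)"
```

```text
time_s: 14.65
tcp_pos: [0.5191, 0.1437, 0.0977]
eef_rot: [179.8, -35.2, 171.4]
contact_force: [-8.4, 2.7, 9.4]
gripper_width: 0.0137
gripper_force: 39.9
time_s: 14.9
tcp_pos: [0.5192, 0.1436, 0.0975]
eef_rot: [179.8, -35.3, 171.4]
contact_force: [-11.9, 3.1, 12.0]
gripper_width: 0.0132
gripper_force: 39.9
std [0. 0. 0.] s,lat,h 63.9 0.2 2.0 turn [-0.22 -0.27  0.08] F d,y,n [-16.9   1.2   3. ]
units [ 0.03 -0.01 -0.03]
```

```bash
python3 -m creep '[[5,0.05,-0.008,-0.035,0,0,0],[5,0,0,0,0,0,0],[5,0,0,0,0,0,0]]'
python3 -c "
from h import *
avg(1,72,65,2,-34,4.6)"
python3 -m creep '[[34,0,0,0,0,0,0],[34,0,0,0,0,0,0],[34,0,0,0,0,0,0],[34,0,0,0,0,0,0],[34,0,0,0,0,0,0]]'
```

```text
time_s: 15.4
tcp_pos: [0.5193, 0.1436, 0.0974]
eef_rot: [179.8, -35.4, 171.4]
contact_force: [-15.6, 4.2, 17.0]
gripper_width: 0.0137
gripper_force: 39.9
std [0. 0. 0.] s,lat,h 64.1 0.2 2.0 turn [-0.24 -0.4   0.05] F d,y,n [-23.2   1.8   4.9]
units [ 0.03 -0.01 -0.02]
time_s: 16.07
tcp_pos: [0.5235, 0.1431, 0.0949]
eef_rot: [179.8, -35.0, 171.3]
contact_force: [-0.4, 0.5, -0.3]
gripper_width: 0.0331
gripper_force: 0.0
```

```bash
python3 -m creep '[[34,0.57,-0.09,0.82,0,0,0],[34,0.57,-0.09,0.82,0,0,0],[34,0.2,-0.4,1,0,0,0],[34,0,-1,0.5,-1.05,-6.92,0],[34,0,-1,0.3,-1.05,-6.92,0],[34,0,-1,0,-1.05,-6.92,0],[50,0,-1,0,-1.05,-6.92,0],[50,0,-1,0,-1.05,-6.92,0]]'
python3 -m creep '[[50,0,-1,0,0,0,3.4],[50,0,-1,0,0,0,3.4],[50,0,-1,0,0,0,3.4],[50,0,-1,0,0,0,3.4],[50,0,-1,0,0,0,3.4],[50,0,0,0,0,0,0],[50,0,0,0,0,0,0]]'
cat >> h.py <<'E'
def bl(x,y,a,g,z):
    st=r.get_state();a=np.radians(a);t=np.array([x+g/1000*np.cos(a),y+g/1000*np.sin(a),z])
    q=Ro.from_euler('xyz',st['eef_rot'],degrees=True);T=Ro.from_euler('xyz',[180,0,180+np.degrees(a)],degrees=True)
    print('units',((t-st['tcp_pos'])/.025).round(2),'turn',(T*q.inv()).as_rotvec(degrees=True).round(1))
E
python3 - <<'E'
from h import *
t=capture('top');capture('side')
cv2.imwrite('pics/t2.png',cv2.resize(cv2.cvtColor(t['frame'],4)[150:240,150:330],None,fx=4,fy=4,interpolation=3))
bl(.5798,-.1322,8.4,-36,.003)
E
```

```text
time_s: 16.73
tcp_pos: [0.5579, 0.0028, 0.1826]
eef_rot: [179.7, 0.5, 171.4]
contact_force: [-0.1, -1.3, 1.3]
gripper_width: 0.0423
gripper_force: 0.0
time_s: 17.32
tcp_pos: [0.5565, -0.1225, 0.1812]
eef_rot: [179.7, 0.0, -171.8]
contact_force: [0.1, 0.3, 0.4]
gripper_width: 0.0499
gripper_force: 0.0
units [-0.5  -0.65 -7.13] turn [-0.3 -0.   0.1]
```

View pics/t2.png

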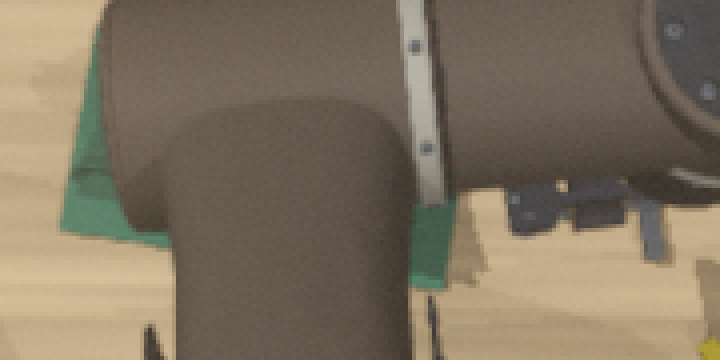

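```bash
python3 -m creep '[[50,-0.25,-0.33,-1,-0.3,0,0],[50,-0.25,-0.32,-1,0,0,0],[50,0,0,-1,0,0,0],[50,0,0,-1,0,0,0],[50,0,0,-1,0,0,0],[50,0,0,-0.9,0,0,0],[50,0,0,-0.7,0,0,0],[50,0,0,-0.35,0,0,0]]'
python3 -m creep '[[50,0,0,0,0,0,0],[50,0,0,0,0,0,0]]'
python3 -c "
from h import *
bl(.5798,-.1322,8.4,-36,.003)"
```

```text
time_s: 18.08
tcp_pos: [0.543, -0.1366, 0.0053]
eef_rot: [-180.0, -0.2, -171.6]
contact_force: [-0.3, -0.6, 0.1]
gripper_width: 0.0502
gripper_force: 0.0
time_s: 18.25
tcp_pos: [0.5444, -0.137, 0.0077]
eef_rot: [-179.9, -0.1, -171.6]
contact_force: [0.8, -0.3, -0.3]
gripper_width: 0.0501
gripper_force: 0.0
units [-0.01 -0.02 -0.19] turn [ 0.1 -0.1 -0. ]
```

```bash
python3 -m creep '[[5,0,0,-0.14,0,0,0],[5,0,0,0,0,0,0],[5,0,0,0,0,0,0],[5,0,0,0,0,0,0],[5,0,0,0,0,0,0],[5,0,0,0,0,0,0],[5,0,0,0,0,0,0],[5,0,0,0,0,0,0]]' 40
python3 -c "
from h import *
for i in range(3): capture('side')
print(r.get_state()['tcp_pos'],r.get_state()['eef_rot'],r.get_state()['gripper_force'],r.get_state()['gripper_width'])"
```

```text
time_s: 18.92
tcp_pos: [0.5441, -0.1376, 0.0043]
eef_rot: [-180.0, -0.0, -171.6]
contact_force: [-1.7, 1.3, 3.7]
gripper_width: 0.0138
gripper_force: 40.0
[ 0.54416131 -0.13752716  0.0043415 ] [-1.79954851e+02 -2.42178119e-02 -1.71636658e+02] 39.98952269554138 0.01330927239505595
```

```bash
python3 -m creep '[[5,0,0,0.4,0,0,0],[5,0,0,0.8,0,0,0],[5,0,0,1,0,0,0],[5,0,0,1,0,0,0],[5,0,0,1,0,0,0],[5,0,0,1,0,0,0],[5,0,0,1,0,0,0],[5,0,0,1,0,0,0]]' 40
python3 -c "
from h import *
go(2,90,-30,2,-36,4.3)"
```

```text
time_s: 19.73
tcp_pos: [0.5434, -0.1376, 0.1856]
eef_rot: [-180.0, -0.1, -171.7]
contact_force: [0.4, 0.1, -1.6]
gripper_width: 0.0135
gripper_force: 40.0
tgt [0.4135 0.0705 0.1626] units [-5.19  8.32 -0.92] turn [  0.1  35.1 -16.5]
```

```bash
python3 -m creep '[[5,-0.7,1,0,0.02,5.85,-2.75],[5,-0.7,1,0,0.02,5.85,-2.75],[5,-0.7,1,0,0.02,5.85,-2.75],[5,-0.7,1,0,0.02,5.85,-2.75],[5,-0.7,1,0,0.02,5.85,-2.75],[5,-0.7,1,0,0.02,5.85,-2.75],[5,-0.6,1,0,0,0,0],[5,-0.4,1,0,0,0,0]]'
python3 -m creep '[[5,0,0.3,-0.3,0,0,0],[5,0,0,-0.3,0,0,0],[5,0,0,0,0,0,0],[5,0,0,0,0,0,0]]'
python3 -c "
from h import *
avg(2,90,-30,2,-36,4.3)"
```

```text
time_s: 20.4
tcp_pos: [0.413, 0.0633, 0.1826]
eef_rot: [-179.9, -35.3, 171.2]
contact_force: [-0.4, 0.4, -1.4]
gripper_width: 0.0138
gripper_force: 40.0
time_s: 20.73
tcp_pos: [0.4139, 0.0693, 0.1688]
eef_rot: [-179.9, -35.1, 171.3]
contact_force: [-0.1, -0.8, -0.7]
gripper_width: 0.0139
gripper_force: 40.0
std [0.0001 0.0001 0.0001] s,lat,h -33.0 -1.0 7.9 turn [ 0.02 -0.01  0.07] F d,y,n [ 0.6 -0.2 -1.3]
units [-0.03  0.05 -0.26]
```

Correct, then advance 30 mm plus.

```bash
python3 -m creep '[[5,-0.03,0.05,-0.24,0,0,0],[5,0.164,-0.025,-0.115,0,0,0],[5,0.164,-0.025,-0.115,0,0,0],[5,0.164,-0.025,-0.115,0,0,0],[5,0.164,-0.025,-0.115,0,0,0],[5,0.164,-0.025,-0.115,0,0,0],[5,0.164,-0.025,-0.115,0,0,0],[5,0,0,0,0,0,0]]'
python3 -c "
from h import *
avg(2,90,20,2,-36,4.3)"
```

```text
time_s: 21.65
tcp_pos: [0.4384, 0.0673, 0.1449]
eef_rot: [-179.9, -35.1, 171.3]
contact_force: [1.0, 0.2, -1.7]
gripper_width: 0.0135
gripper_force: 40.0
std [0.0001 0.     0.0002] s,lat,h -0.2 0.7 2.2 turn [ 0.01 -0.04  0.03] F d,y,n [ 0.6  0.  -1.4]
units [ 0.65 -0.13 -0.47]
```

```bash
python3 -m creep '[[5,0.16,-0.03,-0.115,0,0,0],[5,0.164,-0.028,-0.115,0,0,0],[5,0.164,-0.025,-0.115,0,0,0],[5,0.164,-0.025,-0.115,0,0,0],[5,0,0,0,0,0,0]]'
python3 -m creep '[[5,0.164,-0.025,-0.115,0,0,0],[5,0.164,-0.025,-0.115,0,0,0],[5,0.164,-0.025,-0.115,0,0,0],[5,0.164,-0.025,-0.115,0,0,0],[5,0.164,-0.025,-0.115,0,0,0],[5,0,0,0,0,0,0]]'
python3 -c "
from h import *
avg(2,90,60,2,-36,4.3)"
```

```text
time_s: 22.32
tcp_pos: [0.4547, 0.0646, 0.1333]
eef_rot: [-179.9, -35.1, 171.3]
contact_force: [-1.0, -0.2, -0.7]
gripper_width: 0.0137
gripper_force: 40.0
time_s: 22.82
tcp_pos: [0.4752, 0.0615, 0.119]
eef_rot: [-180.0, -35.1, 171.3]
contact_force: [0.2, -1.0, -1.0]
gripper_width: 0.0138
gripper_force: 40.0
std [0.0001 0.0001 0.0002] s,lat,h 45.2 0.4 2.3 turn [ 0.01 -0.04  0.03] F d,y,n [ 0.6 -0.2 -1. ]
units [ 0.47 -0.09 -0.35]
```

```bash
python3 -m creep '[[5,0.08,-0.013,-0.057,0,0,0],[5,0.08,-0.013,-0.057,0,0,0],[5,0.08,-0.013,-0.057,0,0,0],[5,0.08,-0.013,-0.057,0,0,0],[5,0.08,-0.013,-0.057,0,0,0],[5,0,0,0,0,0,0]]'
python3 -m creep '[[5,0.065,-0.01,-0.046,0,0,0],[5,0.065,-0.01,-0.046,0,0,0],[5,0,0,0,0,0,0]]'
python3 -c "
from h import *
avg(2,90,65,2,-36,4.3)"
```

```text
time_s: 23.57
tcp_pos: [0.4843, 0.06, 0.1126]
eef_rot: [-180.0, -35.1, 171.3]
contact_force: [-2.0, 0.8, 2.5]
gripper_width: 0.0133
gripper_force: 40.0
time_s: 23.82
tcp_pos: [0.4879, 0.0595, 0.1102]
eef_rot: [-180.0, -35.0, 171.3]
contact_force: [-2.2, 0.6, 1.5]
gripper_width: 0.0133
gripper_force: 40.0
std [0.     0.     0.0001] s,lat,h 61.7 0.4 2.4 turn [ 0.01 -0.01  0.03] F d,y,n [-3.4  0.3 -0.6]
units [ 0.1  -0.03 -0.09]
```

```bash
python3 -m creep '[[5,0.032,-0.005,-0.023,0,0,0],[5,0.032,-0.005,-0.023,0,0,0],[5,0,0,0,0,0,0]]'
python3 -m creep '[[5,0.032,-0.005,-0.023,0,0,0],[5,0.032,-0.005,-0.023,0,0,0],[5,0,0,0,0,0,0]]'
python3 -c "
from h import *
avg(2,90,65,2,-36,4.3)"
```

```text
time_s: 24.32
tcp_pos: [0.4895, 0.0593, 0.1093]
eef_rot: [-180.0, -35.0, 171.3]
contact_force: [-2.8, 1.1, 2.7]
gripper_width: 0.0134
gripper_force: 40.0
time_s: 24.57
tcp_pos: [0.4912, 0.059, 0.108]
eef_rot: [-180.0, -35.0, 171.3]
contact_force: [-3.2, 1.2, 1.7]
gripper_width: 0.0136
gripper_force: 40.0
std [0. 0. 0.] s,lat,h 65.7 0.4 2.4 turn [ 0.01 -0.01  0.03] F d,y,n [-3.5  0.1 -0.4]
units [-0.03 -0.01  0.  ]
```

```bash
python3 -m creep '[[5,0.032,-0.005,-0.023,0,0,0],[5,0.032,-0.005,-0.023,0,0,0],[5,0,0,0,0,0,0],[5,0,0,0,0,0,0]]'
python3 -c "
from h import *
avg(2,90,65,2,-36,4.3)"
python3 -m creep '[[5,0.032,-0.005,-0.023,0,0,0],[5,0.032,-0.005,-0.023,0,0,0],[5,0,0,0,0,0,0],[5,0,0,0,0,0,0]]'
python3 -c "
from h import *
avg(2,90,65,2,-36,4.3)"
```

```text
time_s: 25.15
tcp_pos: [0.492, 0.0588, 0.1072]
eef_rot: [-180.0, -35.1, 171.3]
contact_force: [-4.6, 1.6, 4.8]
gripper_width: 0.0136
gripper_force: 40.0
std [0. 0. 0.] s,lat,h 66.8 0.2 2.2 turn [ 0.01 -0.11  0.01] F d,y,n [-6.6  0.8  0.1]
units [-0.06 -0.    0.03]
time_s: 25.73
tcp_pos: [0.4919, 0.0585, 0.1068]
eef_rot: [-179.9, -35.3, 171.3]
contact_force: [-9.8, 2.1, 9.9]
gripper_width: 0.0137
gripper_force: 40.0
std [0. 0. 0.] s,lat,h 67.0 -0.0 1.8 turn [-0.   -0.31 -0.02] F d,y,n [-14.    0.8   1.7]
units [-0.06  0.01  0.05]
```

```bash
python3 -m creep '[[5,0.05,-0.008,-0.035,0,0,0],[5,0,0,0,0,0,0],[5,0,0,0,0,0,0],[5,0,0,0,0,0,0]]'
python3 -m creep '[[34,0,0,0,0,0,0],[34,0,0,0,0,0,0],[34,0,0,0,0,0,0],[34,0,0,0,0,0,0],[34,0,0,0,0,0,0]]'
python3 -m creep '[[34,0.57,-0.09,0.82,0,0,0],[34,0.57,-0.09,0.82,0,0,0],[34,0.1,-0.4,0.8,0,0,0],[34,0,-1,0,-1.05,-6.92,0],[34,0,-1,0,-1.05,-6.92,0],[34,0,-1,0,-1.05,-6.92,0],[50,0,-1,0,-1.05,-6.92,0],[50,0,-1,0,-1.05,-6.92,0]]'
python3 -m creep '[[50,0,-1,0,0,0,2.2],[50,0,-1,0,0,0,2.2],[50,0,-1,0,0,0,2.2],[50,0,-1,0,0,0,2.2],[50,0,-1,0,0,0,2.2],[50,0,-1,0,0,0,0],[50,0,0,0,0,0,0],[50,0,0,0,0,0,0]]'
python3 - <<'E'
from h import *
w=capture('wrist');capture('side')
bl(.575,-.2494,2.4,-37,.004)
o=[x for x in outline_of(w,'blade_long') if w['frame'][x['region']].mean(0).std()<12]
for x in o[:3]:
    m=x['region'];ys,xs=np.nonzero(m);print(x['conf'],x['bbox'],[ (np.abs(sil(w,p,108)[:235]-m[:235]).sum().round(),m[:235].sum()) for p in[(.575,-.2494,0,2.4)]])
save(w,'w4.png')
E
```

```text
time_s: 26.32
tcp_pos: [0.4919, 0.0583, 0.1066]
eef_rot: [-179.9, -35.5, 171.4]
contact_force: [-14.8, 2.8, 14.5]
gripper_width: 0.0131
gripper_force: 40.0
time_s: 26.73
tcp_pos: [0.4961, 0.0583, 0.1048]
eef_rot: [-180.0, -35.0, 171.3]
contact_force: [-0.3, 0.1, 0.1]
gripper_width: 0.0337
gripper_force: 0.0
time_s: 27.4
tcp_pos: [0.5278, -0.0822, 0.1672]
eef_rot: [180.0, 0.5, 171.4]
contact_force: [-0.8, -0.7, 1.0]
gripper_width: 0.0426
gripper_force: 0.0
time_s: 28.07
tcp_pos: [0.5264, -0.2324, 0.1658]
eef_rot: [180.0, -0.0, -177.8]
contact_force: [-0.4, 0.4, 0.7]
gripper_width: 0.0501
gripper_force: 0.0
units [ 0.46 -0.8  -6.48] turn [-0.  -0.   0.1]
0.97 [249.0, 172.6, 281.8, 316.8] [(np.float64(68.0), np.int64(906))]
```

Blade pose confirmed from this view. Descend.

```bash
python3 -m creep '[[50,0.23,-0.4,-1,0,0,0],[50,0.23,-0.4,-1,0,0,0],[50,0,0,-1,0,0,0],[50,0,0,-1,0,0,0],[50,0,0,-0.9,0,0,0],[50,0,0,-0.8,0,0,0],[50,0,0,-0.5,0,0,0],[50,0,0,-0.2,0,0,0]]'
python3 -m creep '[[50,0,0,0,0,0,0],[50,0,0,0,0,0,0]]'
python3 -c "
from h import *
bl(.575,-.2494,2.4,-37,.004)"
```

```text
time_s: 28.88
tcp_pos: [0.5371, -0.25, 0.0039]
eef_rot: [179.9, -0.2, -177.6]
contact_force: [-0.9, 0.5, -0.3]
gripper_width: 0.0501
gripper_force: 0.0
time_s: 29.05
tcp_pos: [0.5386, -0.2507, 0.0065]
eef_rot: [-180.0, 0.0, -177.6]
contact_force: [-0.2, 0.6, 1.1]
gripper_width: 0.0497
gripper_force: 0.0
units [-0.02 -0.01 -0.1 ] turn [0. 0. 0.]
```

```bash
python3 -m creep '[[5,0,0,-0.09,0,0,0],[5,0,0,0,0,0,0],[5,0,0,0,0,0,0],[5,0,0,0,0,0,0],[5,0,0,0,0,0,0],[5,0,0,0,0,0,0],[5,0,0,0,0,0,0],[5,0,0,0,0,0,0]]' 40
python3 -c "
from h import *
capture('side');print(r.get_state()['tcp_pos'])"
python3 -m creep '[[5,0,0,0.4,0,0,0],[5,0,0,0.8,0,0,0],[5,0,0,1,0,0,0],[5,0,0,1,0,0,0],[5,0,0,1,0,0,0],[5,0,0,1,0,0,0],[5,0,0,1,0,0,0],[5,0,0,1,0,0,0]]' 40
python3 -c "
from h import *
go(3,108,-30,2,-37,4.3)"
```

```text
time_s: 29.72
tcp_pos: [0.5382, -0.2512, 0.004]
eef_rot: [180.0, -0.0, -177.7]
contact_force: [-0.3, 1.6, 2.3]
gripper_width: 0.0137
gripper_force: 40.0
[ 0.53816978 -0.25121273  0.00397534]
time_s: 30.43
tcp_pos: [0.5375, -0.2511, 0.1854]
eef_rot: [180.0, -0.0, -177.7]
contact_force: [1.9, 0.7, -2.2]
gripper_width: 0.0133
gripper_force: 40.0
tgt [0.4246 0.2468 0.1735] units [-4.52 19.91 -0.48] turn [  1.9  35.  -10.6]
```

```bash
python3 -m creep '[[5,-0.3,1,0.43,0,0,0],[5,-0.3,1,0.43,0,0,0],[5,-0.3,1,0.43,0,0,0],[5,-0.3,1,0.43,0,0,0],[5,-0.3,1,0.43,0,0,0],[5,-0.3,1,0.43,0,0,0],[5,-0.3,1,0.43,0,0,0],[5,-0.3,1,0.43,0,0,0]]'
python3 -m creep '[[5,-0.3,1,0,0,0,0],[5,-0.3,1,0,0,0,0],[5,-0.3,1,0,0.32,5.83,-1.77],[5,-0.3,1,0,0.32,5.83,-1.77],[5,-0.3,1,0,0.32,5.83,-1.77],[5,-0.3,1,0,0.32,5.83,-1.77],[5,-0.3,1,0,0.32,5.83,-1.77],[5,0,1,0,0.32,5.83,-1.77]]'
python3 -m creep '[[5,0,1,0,0,0,0],[5,0,1,0,0,0,0],[5,0,1,0,0,0,0],[5,0,0.9,0,0,0,0],[5,0,0,0,0,0,0],[5,0,0,0,0,0,0]]'
python3 -c "
from h import *
go(3,108,-30,2,-36.9,4.0)"
```

```text
time_s: 31.1
tcp_pos: [0.4769, -0.0503, 0.2706]
eef_rot: [180.0, -0.0, -177.7]
contact_force: [-0.1, -0.7, -0.6]
gripper_width: 0.0134
gripper_force: 40.0
time_s: 31.77
tcp_pos: [0.4248, 0.1501, 0.2711]
eef_rot: [180.0, -35.2, 171.4]
contact_force: [0.4, 0.2, -0.8]
gripper_width: 0.0138
gripper_force: 40.0
time_s: 32.27
tcp_pos: [0.4252, 0.247, 0.2698]
eef_rot: [-180.0, -35.0, 171.5]
contact_force: [0.7, -0.8, -1.6]
gripper_width: 0.0137
gripper_force: 40.0
tgt [0.4245 0.2468 0.1732] units [-0.03 -0.01 -3.86] turn [ 0.  -0.  -0.1]
```

```bash
python3 -m creep '[[5,-0.03,0,-0.9,0,0,0],[5,0,0,-0.9,0,0,0],[5,0,0,-0.9,0,0,0],[5,0,0,-0.7,0,0,0],[5,0,0,-0.3,0,0,0],[5,0,0,0,0,0,0],[5,0,0,0,0,0,0]]'
python3 -c "
from h import *
avg(3,108,-30,2,-36.9,4.0)"
```

```text
time_s: 32.85
tcp_pos: [0.4251, 0.2458, 0.1779]
eef_rot: [-180.0, -35.0, 171.3]
contact_force: [0.5, 0.2, -0.4]
gripper_width: 0.0132
gripper_force: 40.0
std [0.0001 0.0001 0.0001] s,lat,h -32.2 -0.3 6.8 turn [-0.06  0.11 -0.01] F d,y,n [ 0.8  0.3 -0.8]
units [-0.04  0.02 -0.21]
```

```bash
python3 -m creep '[[5,-0.04,0.01,-0.19,0,0,0],[5,0.164,-0.026,-0.115,0,0,0],[5,0.164,-0.026,-0.115,0,0,0],[5,0.164,-0.026,-0.115,0,0,0],[5,0.164,-0.026,-0.115,0,0,0],[5,0.164,-0.026,-0.115,0,0,0],[5,0.164,-0.026,-0.115,0,0,0],[5,0,0,0,0,0,0]]'
python3 -c "
from h import *
avg(3,108,20,2,-36.9,4.0)"
```

```text
time_s: 33.77
tcp_pos: [0.4492, 0.2424, 0.1542]
eef_rot: [-180.0, -35.0, 171.3]
contact_force: [0.5, 0.8, -1.4]
gripper_width: 0.0134
gripper_force: 40.0
std [0.0002 0.0001 0.0003] s,lat,h 0.4 -0.6 1.1 turn [ 0.01 -0.01  0.01] F d,y,n [ 1.   0.3 -0.8]
units [ 0.66 -0.08 -0.42]
```

```bash
python3 -m creep '[[5,0.19,0,-0.08,0,0,0],[5,0.164,-0.025,-0.115,0,0,0],[5,0.164,-0.025,-0.115,0,0,0],[5,0.164,-0.025,-0.115,0,0,0],[5,0,0,0,0,0,0]]'
python3 -m creep '[[5,0.164,-0.025,-0.115,0,0,0],[5,0.164,-0.025,-0.115,0,0,0],[5,0.164,-0.025,-0.115,0,0,0],[5,0.164,-0.025,-0.115,0,0,0],[5,0.164,-0.025,-0.115,0,0,0],[5,0,0,0,0,0,0]]'
python3 -c "
from h import *
avg(3,108,60,2,-36.9,4.0)"
```

```text
time_s: 34.43
tcp_pos: [0.4659, 0.2404, 0.1435]
eef_rot: [-179.9, -35.1, 171.3]
contact_force: [-0.8, 0.8, -1.1]
gripper_width: 0.0135
gripper_force: 40.0
time_s: 34.93
tcp_pos: [0.4864, 0.2374, 0.1293]
eef_rot: [-180.0, -35.0, 171.3]
contact_force: [0.1, 0.2, -1.7]
gripper_width: 0.0135
gripper_force: 40.0
std [0.0001 0.0001 0.0003] s,lat,h 45.7 0.2 2.3 turn [ 0.   -0.02  0.  ] F d,y,n [ 1.  -0.3 -0.9]
units [ 0.46 -0.08 -0.34]
```

```bash
python3 -m creep '[[5,0.08,-0.013,-0.057,0,0,0],[5,0.08,-0.013,-0.057,0,0,0],[5,0.08,-0.013,-0.057,0,0,0],[5,0.08,-0.013,-0.057,0,0,0],[5,0.08,-0.013,-0.057,0,0,0],[5,0,0,0,0,0,0]]'
python3 -m creep '[[5,0.065,-0.01,-0.046,0,0,0],[5,0.065,-0.01,-0.046,0,0,0],[5,0.032,-0.005,-0.023,0,0,0],[5,0,0,0,0,0,0]]'
python3 -c "
from h import *
avg(3,108,65,2,-36.9,4.0)"
```

```text
time_s: 35.68
tcp_pos: [0.4958, 0.236, 0.1229]
eef_rot: [-180.0, -35.1, 171.4]
contact_force: [-3.0, 0.2, 1.6]
gripper_width: 0.0135
gripper_force: 40.0
time_s: 36.02
tcp_pos: [0.5001, 0.2354, 0.12]
eef_rot: [-180.0, -35.0, 171.4]
contact_force: [-3.4, 0.4, 1.4]
gripper_width: 0.0138
gripper_force: 40.0
std [0.     0.     0.0001] s,lat,h 63.2 0.1 2.4 turn [-0.01  0.02 -0.  ] F d,y,n [-2.6  0.3 -0.6]
units [ 0.05 -0.01 -0.06]
```

```bash
python3 -m creep '[[5,0.032,-0.005,-0.023,0,0,0],[5,0.032,-0.005,-0.023,0,0,0],[5,0,0,0,0,0,0],[5,0,0,0,0,0,0]]'
python3 -c "
from h import *
avg(3,108,65,2,-36.9,4.0)"
python3 -m creep '[[5,0.032,-0.005,-0.023,0,0,0],[5,0.032,-0.005,-0.023,0,0,0],[5,0,0,0,0,0,0],[5,0,0,0,0,0,0]]'
python3 -c "
from h import *
avg(3,108,65,2,-36.9,4.0)"
```

```text
time_s: 36.6
tcp_pos: [0.5016, 0.2352, 0.1191]
eef_rot: [180.0, -35.0, 171.4]
contact_force: [-3.5, 0.4, 1.5]
gripper_width: 0.0136
gripper_force: 40.0
std [0. 0. 0.] s,lat,h 64.9 0.1 2.4 turn [-0.01 -0.   -0.01] F d,y,n [-3.2  0.3 -0.3]
units [-0.01 -0.   -0.01]
time_s: 37.18
tcp_pos: [0.5029, 0.2349, 0.118]
eef_rot: [-180.0, -35.1, 171.4]
contact_force: [-5.5, 1.2, 3.6]
gripper_width: 0.0137
gripper_force: 40.0
std [0. 0. 0.] s,lat,h 66.6 0.0 2.3 turn [-0.01 -0.04 -0.02] F d,y,n [-6.4  0.4 -0.1]
units [-0.06  0.01  0.03]
```

```bash
python3 -m creep '[[5,0.032,-0.005,-0.023,0,0,0],[5,0.032,-0.005,-0.023,0,0,0],[5,0,0,0,0,0,0],[5,0,0,0,0,0,0]]'
python3 -c "
from h import *
avg(3,108,65,2,-36.9,4.0)"
python3 -m creep '[[5,0.05,-0.008,-0.035,0,0,0],[5,0,0,0,0,0,0],[5,0,0,0,0,0,0],[5,0,0,0,0,0,0]]'
python3 -c "
from h import *
avg(3,108,65,2,-36.9,4.0)"
```

```text
time_s: 37.77
tcp_pos: [0.5029, 0.2348, 0.1176]
eef_rot: [-180.0, -35.2, 171.4]
contact_force: [-10.6, 2.8, 9.4]
gripper_width: 0.0136
gripper_force: 40.0
std [0. 0. 0.] s,lat,h 66.9 -0.1 2.0 turn [-0.01 -0.22 -0.07] F d,y,n [-13.7   0.8   0.7]
units [-0.06  0.01  0.04]
time_s: 38.35
tcp_pos: [0.5029, 0.2346, 0.1174]
eef_rot: [-180.0, -35.4, 171.4]
contact_force: [-14.9, 2.7, 12.0]
gripper_width: 0.0134
gripper_force: 40.0
std [0. 0. 0.] s,lat,h 67.0 -0.3 1.8 turn [-0.02 -0.36 -0.11] F d,y,n [-19.    1.2   1.6]
units [-0.06  0.02  0.05]
```

```bash
python3 -m creep '[[34,0,0,0,0,0,0],[34,0,0,0,0,0,0],[34,0,0,0,0,0,0],[34,0,0,0,0,0,0],[34,0,0,0,0,0,0]]'
python3 -m creep '[[34,0.57,-0.09,0.82,0,0,0],[34,0.57,-0.09,0.82,0,0,0],[34,0.5,0,1,0,0,0],[34,0.5,0,1,-1.05,-6.92,0],[34,0.5,0,1,-1.05,-6.92,0],[34,0.5,-1,0.5,-1.05,-6.92,0],[34,0.5,-1,0.3,-1.05,-6.92,0],[34,0.5,-1,0,-1.05,-6.92,0]]'
python3 -m creep '[[34,0.5,-1,0,0,0,0],[34,0,0,0,0,0,0],[34,0,0,0,0,0,0]]'
python3 - <<'E'
from h import *
w=capture('wrist');s=capture('side')
f=w['frame'][:250];cv2.imwrite('pics/fin.png',np.vstack([cv2.resize(f,(784,350),interpolation=3),cv2.resize(s['frame'][190:310,160:440],(784,240),interpolation=3)])[:,:,::-1])
for k,L,n in((1,72,'short'),(2,90,'middle'),(3,108,'long')):
    e=M[k]+dd*(65-L-65)/1000;print(n,'tang end top expected px',proj(w,e+nn*.016).round(1),proj(s,e+nn*.016).round(1),'heel',proj(w,M[k]+dd*(65-L)/1000+nn*.016).round(1))
np.save('wf.npy',w,allow_pickle=True)
E
```

```text
time_s: 39.02
tcp_pos: [0.5066, 0.2343, 0.1156]
eef_rot: [180.0, -35.0, 171.3]
contact_force: [-0.9, -0.1, 0.7]
gripper_width: 0.0334
gripper_force: 0.0
time_s: 39.68
tcp_pos: [0.6123, 0.155, 0.2558]
eef_rot: [179.8, 0.6, 171.5]
contact_force: [-1.0, -0.2, -0.4]
gripper_width: 0.034
gripper_force: 0.0
time_s: 39.93
tcp_pos: [0.622, 0.1288, 0.2526]
eef_rot: [180.0, 0.0, 171.3]
contact_force: [0.5, 0.0, 0.2]
gripper_width: 0.0343
gripper_force: 0.0
short tang end top expected px [281.   60.4] [280.2 241.2] heel [281.1 122.7]
middle tang end top expected px [174.2  38.8] [305.2 218.2] heel [192.4 107.7]
long tang end top expected px [393.9  14.1] [270.  264.8] heel [374.1  90.8]
```

View pics/fin.png

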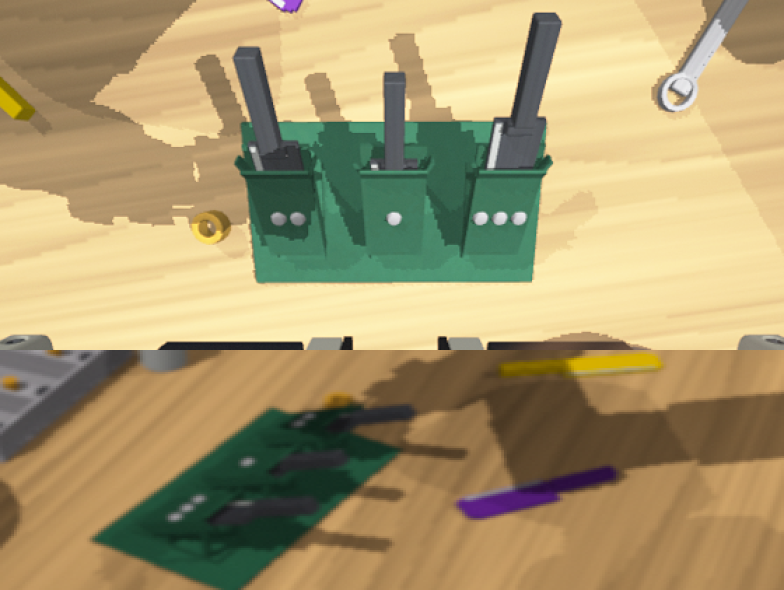

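```bash
python3 - <<'E'
from h import *
w=ld('wf.npy')
for k,L,n,x0 in((1,72,'short',281),(2,90,'middle',177),(3,108,'long',390)):
    f=w['frame'].astype(int);seg=f[:110,x0-3:x0+4].mean(1)
    print(n,[(i,seg[i].round().astype(int).tolist()) for i in range(4,62) if np.abs(seg[i]-seg[i-1]).max()>10])
    for sN in(61,65):
        for dr in(0,2.5):
            P=M[k]+dd*(sN-L)/1000; R=Ro.from_rotvec(-np.radians(dr)*ey) # tang end down
            piv=M[k]-.02*dd
            q=lambda p:np.round(proj(w,piv+R.apply(p-piv)),1)[1]
            print(' s',sN,'droop',dr,'end bottom',q(P-.065*dd),'end top',q(P-.065*dd+.016*nn),'heel top',q(P+.016*nn))
E
```

```text
short [(24, [217, 188, 135]), (26, [210, 181, 130]), (28, [174, 144, 104]), (36, [208, 179, 131]), (45, [235, 208, 151]), (51, [159, 140, 117]), (52, [76, 80, 88]), (59, [108, 111, 117]), (60, [94, 97, 102])]
 s 61 droop 0 end bottom 47.2 end top 55.8 heel top 119.5
 s 61 droop 2.5 end bottom 46.0 end top 53.6 heel top 119.1
 s 65 droop 0 end bottom 51.8 end top 60.4 heel top 122.7
 s 65 droop 2.5 end bottom 50.7 end top 58.4 heel top 122.5
middle [(33, [145, 130, 109]), (34, [77, 81, 89]), (41, [108, 112, 117]), (42, [94, 97, 102])]
 s 61 droop 0 end bottom 25.5 end top 33.6 heel top 104.1
 s 61 droop 2.5 end bottom 24.0 end top 31.1 heel top 103.3
 s 65 droop 0 end bottom 30.5 end top 38.8 heel top 107.7
 s 65 droop 2.5 end bottom 29.1 end top 36.3 heel top 106.9
long [(8, [245, 212, 153]), (9, [67, 73, 83]), (10, [79, 84, 88]), (16, [104, 107, 113]), (17, [92, 95, 100]), (46, [106, 104, 102]), (53, [151, 143, 124]), (57, [178, 170, 141])]
 s 61 droop 0 end bottom 0.8 end top 8.3 heel top 86.9
 s 61 droop 2.5 end bottom -0.9 end top 5.5 heel top 85.5
 s 65 droop 0 end bottom 6.4 end top 14.1 heel top 90.8
 s 65 droop 2.5 end bottom 4.8 end top 11.3 heel top 89.5
```

```bash
python3 -m creep '[[34,-0.5,0.1,0,1.05,6.92,0],[34,-0.5,0.1,0,1.05,6.92,0],[34,-0.5,0.1,-0.5,1.05,6.92,0],[34,-0.5,0.1,-0.9,1.05,6.92,0],[34,-0.5,0,-0.9,1.05,6.92,0],[34,-0.4,0,-0.9,0,0,0],[34,0,0,-0.9,0,0,0],[34,0,0,0,0,0,0]]'
python3 -c "
from h import *
avg(1,72,65,0,-36,6)"
```

```text
time_s: 40.7
tcp_pos: [0.5477, 0.1401, 0.1431]
eef_rot: [-179.7, -35.5, 171.2]
contact_force: [-0.2, -0.0, -0.4]
gripper_width: 0.034
gripper_force: 0.0
std [0.0007 0.0001 0.0019] s,lat,h 61.5 1.6 61.2 turn [ 0.02  0.01 -0.04] F d,y,n [-0.3  0.2  0.6]
units [-1.28  0.13 -2.09]
```

```bash
python3 -m creep '[[34,-0.43,0.03,-0.7,0,0,0],[34,-0.43,0,-0.7,0,0,0],[34,-0.42,0,-0.6,0,0,0],[34,0,0,0,0,0,0],[34,0,0,0,0,0,0]]'
python3 -c "
from h import *
avg(1,72,65,0,-36,6)"
```

```text
time_s: 41.37
tcp_pos: [0.518, 0.1409, 0.101]
eef_rot: [179.9, -34.9, 171.4]
contact_force: [0.7, -0.2, 0.2]
gripper_width: 0.0341
gripper_force: 0.0
std [0.0002 0.0001 0.0003] s,lat,h 64.0 -2.4 3.5 turn [-0.05  0.18 -0.03] F d,y,n [-0.1  0.   0.2]
units [-0.03  0.1  -0.14]
```

```bash
python3 -m creep '[[34,-0.08,0.11,-0.13,0,0,0],[5,0,0,0,0,0,0],[5,0,0,0,0,0,0],[5,0,0,0,0,0,0],[5,0,0,0,0,0,0],[5,0,0,0,0,0,0],[5,0,0,0,0,0,0]]' 45
python3 -c "
from h import *
avg(1,72,65,0,-36,6);print(r.get_state()['gripper_force'])"
python3 -m creep '[[5,0.044,-0.01,-0.083,0,0,0],[5,0.032,-0.005,-0.023,0,0,0],[5,0,0,0,0,0,0]]'
python3 -c "
from h import *
avg(1,72,65,0,-36,6)"
```

```text
time_s: 42.2
tcp_pos: [0.5156, 0.1434, 0.0962]
eef_rot: [180.0, -35.0, 171.4]
contact_force: [-0.7, -0.7, -0.2]
gripper_width: 0.0135
gripper_force: 45.0
std [0. 0. 0.] s,lat,h 63.8 -0.5 -2.6 turn [-0.01 -0.   -0.01] F d,y,n [-0.3  0.6 -0.5]
units [0.1  0.   0.06]
44.957812428474426
time_s: 42.7
tcp_pos: [0.5157, 0.1432, 0.0956]
eef_rot: [180.0, -35.2, 171.5]
contact_force: [-8.3, 2.5, 14.7]
gripper_width: 0.0132
gripper_force: 45.0
std [0. 0. 0.] s,lat,h 64.2 -0.7 -2.9 turn [-0.04 -0.2  -0.09] F d,y,n [-13.5   1.3   7.4]
units [0.09 0.01 0.08]
```

```bash
python3 - <<'E'
from h import *
w=ld('wf.npy');x0,y0,Z=248,90,11
im=cv2.resize(cv2.cvtColor(w['frame'],4)[y0:y0+50,x0:x0+70],None,fx=Z,fy=Z,interpolation=cv2.INTER_NEAREST)
for s,c in((65,(0,0,255)),(62.3,(255,80,0))):
    for zz in(5,):
        a,b=[proj(w,M[1]+dd*(s-72)/1000+ey*y/1000+nn*zz/1000) for y in(-18,18)]
        P=lambda p:tuple(int(v) for v in (p-[x0,y0]+.5)*Z);print(s,a.round(1),b.round(1))
        cv2.line(im,P(a),P(b),c,1)
cv2.imwrite('pics/heel.png',im)
E
```

```text
65 [264.2 116.4] [298.1 116.3]
62.3 [264.1 114.2] [298.2 114.1]
```

View pics/heel.png

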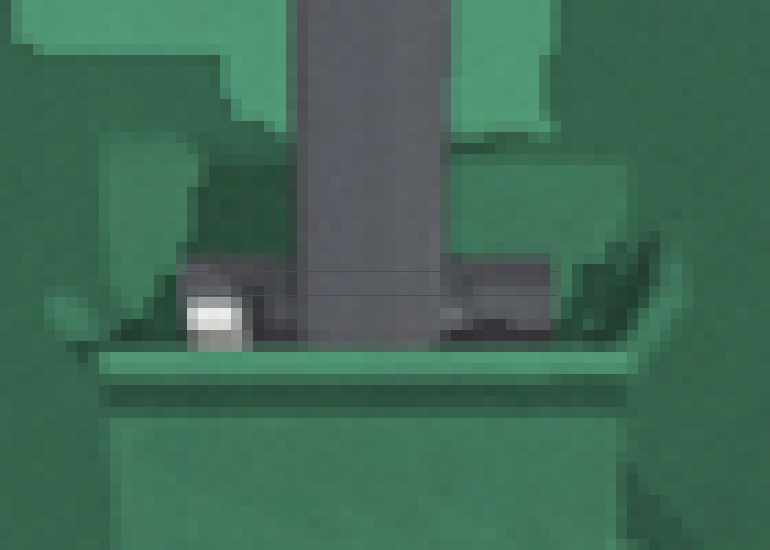

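```bash
python3 -m creep '[[5,-0.1,0.015,0.07,0,0,0],[5,-0.1,0.015,0.07,0,0,0],[5,0,0,0,0,0,0],[5,0,0,0,0,0,0]]'
python3 -c "
from h import *
avg(1,72,65,0,-36,6)"
python3 -m creep '[[5,-0.03,0.005,-0.04,0,0,0],[5,-0.03,0.005,-0.04,0,0,0],[5,0,0,0,0,0,0]]'
python3 -c "
from h import *
avg(1,72,65,0,-36,6)"
```

```text
time_s: 43.28
tcp_pos: [0.5131, 0.1439, 0.0975]
eef_rot: [180.0, -34.9, 171.4]
contact_force: [3.4, -0.6, 4.7]
gripper_width: 0.0132
gripper_force: 45.0
std [0. 0. 0.] s,lat,h 60.9 -0.4 -3.0 turn [-0.02  0.06 -0.02] F d,y,n [-0.8  0.8  6.3]
units [ 0.2  -0.01  0.  ]
time_s: 43.78
tcp_pos: [0.5126, 0.144, 0.0969]
eef_rot: [179.9, -34.8, 171.5]
contact_force: [3.8, -0.1, 14.6]
gripper_width: 0.0138
gripper_force: 45.0
std [0. 0. 0.] s,lat,h 60.8 -0.4 -3.8 turn [-0.03  0.19 -0.06] F d,y,n [-4.8  1.  14.6]
units [ 0.22 -0.02  0.03]
```

```bash
python3 -m creep '[[5,0.02,-0.003,0.03,0,0,0],[5,0.065,-0.01,-0.046,0,0,0],[5,0.065,-0.01,-0.046,0,0,0],[5,0,0,0,0,0,0]]'
python3 -c "
from h import *
avg(1,72,65,0,-36,6)"
python3 -m creep '[[5,0.032,-0.005,-0.023,0,0,0],[5,0.032,-0.005,-0.023,0,0,0],[5,0.032,-0.005,-0.023,0,0,0],[5,0,0,0,0,0,0]]'
python3 -c "
from h import *
avg(1,72,65,0,-36,6)"
```

```text
time_s: 44.37
tcp_pos: [0.5151, 0.1433, 0.0954]
eef_rot: [180.0, -35.0, 171.4]
contact_force: [1.7, 0.2, 15.9]
gripper_width: 0.0136
gripper_force: 45.0
std [0. 0. 0.] s,lat,h 63.9 -0.7 -3.5 turn [-0.02  0.04 -0.07] F d,y,n [-7.4  0.3 13.7]
units [0.12 0.01 0.09]
time_s: 44.95
tcp_pos: [0.5154, 0.1432, 0.0952]
eef_rot: [180.0, -35.2, 171.5]
contact_force: [-5.2, 3.7, 25.8]
gripper_width: 0.0137
gripper_force: 45.0
std [0. 0. 0.] s,lat,h 64.2 -0.8 -3.5 turn [-0.04 -0.21 -0.14] F d,y,n [-19.2   1.8  17.3]
units [0.11 0.02 0.1 ]
```

```bash
python3 - <<'E'
from h import *
w=ld('wf.npy');w2,w3=ld('w2.npy'),ld('w3.npy')
f=w['frame'].astype(int);m=((f.max(2)-f.min(2)<40)&(f.mean(2)>125)).astype(np.uint8);m[:130]=0;m[180:]=0
n,l,s,c=cv2.connectedComponentsWithStats(m);cc=np.array(sorted([c[i].tolist() for i in range(1,n) if 40<s[i,4]<200]));print(cc.round(1).tolist())
T=lambda a,b:tri([(w2,*a),(w3,*b)])
R=[T((386.5,146),(199.1,145.4)),T((401.2,148.2),(214.3,147.6)),T((473,159.6),(288.6,159.1)),T((536.4,169.5),(353.7,169.1)),T((550.3,171.6),(368,171.4))]
for p in R: print('riv',proj(w,p).round(1))
for sN in(-20,-12,0):
    print(sN,[(h,proj(w,M[1]+dd*sN/1000+nn*h/1000)[1].round(1)) for h in(0,9,12,14,16,18,20,22,24)])
for x in(292,296,300): print(x,[(y,f[y,x].tolist()) for y in list(range(101,128))] if x==296 else '')
E
```

```text
[[197.8, 155.5], [211.6, 155.4], [281.1, 155.5], [343.1, 155.4], [356.9, 155.5], [370.5, 155.3]]
riv [198.  155.8]
riv [211.9 155.7]
riv [281.1 155.6]
riv [342.9 155.5]
riv [356.6 155.5]
-20 [(0, np.float64(102.8)), (9, np.float64(107.9)), (12, np.float64(109.6)), (14, np.float64(110.7)), (16, np.float64(111.9)), (18, np.float64(113.1)), (20, np.float64(114.3)), (22, np.float64(115.5)), (24, np.float64(116.7))]
-12 [(0, np.float64(109.5)), (9, np.float64(114.6)), (12, np.float64(116.3)), (14, np.float64(117.5)), (16, np.float64(118.6)), (18, np.float64(119.8)), (20, np.float64(121.0)), (22, np.float64(122.2)), (24, np.float64(123.4))]
0 [(0, np.float64(119.1)), (9, np.float64(124.2)), (12, np.float64(125.9)), (14, np.float64(127.1)), (16, np.float64(128.2)), (18, np.float64(129.4)), (20, np.float64(130.6)), (22, np.float64(131.8)), (24, np.float64(133.0))]
292 
296 [(101, [76, 145, 112]), (102, [60, 111, 88]), (103, [53, 99, 76]), (104, [58, 108, 84]), (105, [63, 119, 93]), (106, [65, 120, 94]), (107, [63, 120, 93]), (108, [64, 119, 89]), (109, [65, 117, 91]), (110, [64, 116, 89]), (111, [65, 118, 91]), (112, [63, 114, 89]), (113, [70, 92, 86]), (114, [73, 75, 79]), (115, [75, 77, 82]), (116, [83, 86, 91]), (117, [88, 90, 95]), (118, [88, 91, 96]), (119, [82, 84, 89]), (120, [52, 51, 54]), (121, [57, 85, 73]), (122, [82, 155, 120]), (123, [76, 145, 113]), (124, [59, 109, 85]), (125, [44, 82, 63]), (126, [47, 84, 65]), (127, [55, 100, 78])]
300
```

```bash
sed -i 's/range(5)/range(2)/' h.py; A='from h import *
avg(1,72,65,0,-36,6);print(r.get_state()["moment"].round(2))'
python3 -m creep '[[5,0.035,-0.005,0.05,0,0,0],[5,0.035,-0.005,0.05,0,0,0],[5,0,0,0,0,0,0]]'; python3 -c "$A"
python3 -m creep '[[5,0.035,-0.005,0.05,0,0,0],[5,0.035,-0.005,0.05,0,0,0],[5,0,0,0,0,0,0]]'; python3 -c "$A"
python3 -m creep '[[5,0,0,0,0.15,1,0],[5,0,0,0,0.15,1,0],[5,0,0,0,0,0,0]]'; python3 -c "$A"
```

```text
time_s: 45.45
tcp_pos: [0.5158, 0.1431, 0.0957]
eef_rot: [-180.0, -35.4, 171.4]
contact_force: [-8.6, 2.8, 13.2]
gripper_width: 0.0137
gripper_force: 45.0
std [0. 0. 0.] s,lat,h 64.3 -0.8 -2.9 turn [-0.03 -0.39 -0.08] F d,y,n [-14.4   1.7   5.8]
units [0.09 0.02 0.08]
[ 1.07  3.2  -0.31]
time_s: 45.8
tcp_pos: [0.5161, 0.143, 0.0961]
eef_rot: [-179.9, -35.6, 171.3]
contact_force: [-11.2, 2.4, 0.9]
gripper_width: 0.0137
gripper_force: 45.0
std [0. 0. 0.] s,lat,h 64.3 -0.8 -2.3 turn [-0.02 -0.58 -0.02] F d,y,n [-10.9   1.5  -5.7]
units [0.08 0.02 0.06]
[ 0.79  1.73 -0.28]
time_s: 46.15
tcp_pos: [0.5162, 0.143, 0.0967]
eef_rot: [-179.9, -37.7, 171.3]
contact_force: [-12.7, 3.6, 7.9]
gripper_width: 0.0134
gripper_force: 45.0
std [0. 0. 0.] s,lat,h 64.1 -0.8 -1.6 turn [-0.33 -2.59 -0.04] F d,y,n [-13.4   1.7  -2.2]
units [0.07 0.02 0.03]
[ 0.82  2.4  -0.27]
```

```bash
python3 - <<'E'
from h import *
w1,w2=ld('w1.npy'),ld('w2.npy')
for n,p0,Ls in(('short',(.5655,-.3515,0.0,-1),(69,70,72,74,75,76)),('middle',(.5796,-.1322,0,8.4),(87,90,91,93)),('long',(.575,-.2494,0,2.4),(106,108,110,111))):
    m2=np.load(f'm2_blade_{n}_0.npy')
    for L in Ls:
        p,e=fit([(w2,m2,400)],L,p0);print(n,L,p.round(4),round(e,1))
    d=m2.astype(float)-sil(w2,p0,Ls[2] if n=='short' else Ls[1])
    ys,xs=np.nonzero(np.abs(d)>.6)
    print('rows of +',np.histogram(ys[d[ys,xs]>0],bins=6),'rows of -',np.histogram(ys[d[ys,xs]<0],bins=6))
E
```

```text
short 69 [ 0.5666 -0.3516  0.     -1.0065] 251.8
short 70 [ 0.5666 -0.3516  0.     -1.0154] 232.6
short 72 [ 0.5655 -0.3515  0.     -1.0229] 227.2
short 74 [ 0.5655 -0.3515  0.     -1.    ] 265.0
short 75 [ 0.5651 -0.3517  0.     -1.0172] 282.2
short 76 [ 0.565  -0.3516  0.     -1.0264] 303.7
rows of + (array([3, 0, 0, 3, 0, 1]), array([185.        , 185.33333333, 185.66666667, 186.        ,
       186.33333333, 186.66666667, 187.        ])) rows of - (array([58, 34, 20,  1, 19, 33]), array([ 75.        ,  94.16666667, 113.33333333, 132.5       ,
       151.66666667, 170.83333333, 190.        ]))
middle 87 [ 0.5805 -0.132   0.      8.3817] 157.3
middle 90 [ 0.5794 -0.1322  0.      8.3404] 123.1
middle 91 [ 0.5794 -0.1322  0.      8.3102] 132.8
middle 93 [ 0.5794 -0.1322  0.      8.3095] 157.4
rows of + (array([ 3,  1,  0,  2,  0, 20]), array([142.        , 153.83333333, 165.66666667, 177.5       ,
       189.33333333, 201.16666667, 213.        ])) rows of - (array([22,  7,  5,  0,  0,  4]), array([ 88., 109., 130., 151., 172., 193., 214.]))
long 106 [ 0.5753 -0.2495  0.      2.5242] 184.4
long 108 [ 0.575  -0.2494  0.      2.4101] 166.5
long 110 [ 0.5745 -0.2495  0.      2.4199] 191.0
long 111 [ 0.5745 -0.2495  0.      2.4701] 207.5
rows of + (array([2, 0, 4, 0, 3, 1]), array([218. , 218.5, 219. , 219.5, 220. , 220.5, 221. ])) rows of - (array([27, 29, 15,  5,  7,  4]), array([ 84.        , 107.16666667, 130.33333333, 153.5       ,
       176.66666667, 199.83333333, 223.        ]))
```

```bash
A='from h import *
avg(1,72,65,0,-36,6);print(r.get_state()["moment"].round(2))'
python3 -m creep '[[5,-0.13,0.02,0.092,0,0,0],[5,-0.13,0.02,0.092,0,0,0],[5,0,0,0,0,0,0]]'; python3 -c "$A"
python3 -m creep '[[5,-0.035,0.005,-0.05,0,0,0],[5,0,0,0,0,0,0]]'; python3 -c "$A"
python3 -m creep '[[5,-0.035,0.005,-0.05,0,0,0],[5,0,0,0,0,0,0]]'; python3 -c "$A"
```

```text
time_s: 46.5
tcp_pos: [0.5137, 0.1437, 0.1015]
eef_rot: [180.0, -37.0, 171.4]
contact_force: [-0.2, -0.3, -1.1]
gripper_width: 0.0137
gripper_force: 45.0
std [0.0001 0.     0.0001] s,lat,h 59.5 -0.5 0.8 turn [-0.31 -1.99 -0.01] F d,y,n [ 0.1 -0.1 -0.8]
units [ 0.16 -0.   -0.15]
[-0.31 -2.15  0.03]
time_s: 46.77
tcp_pos: [0.5132, 0.1437, 0.0997]
eef_rot: [-180.0, -37.0, 171.4]
contact_force: [0.6, 0.3, -0.9]
gripper_width: 0.0137
gripper_force: 45.0
std [0. 0. 0.] s,lat,h 59.8 -0.6 -0.9 turn [-0.3  -2.01  0.  ] F d,y,n [-0.3  0.6 -0.2]
units [ 0.19 -0.01 -0.09]
[-0.35 -2.23 -0.  ]
time_s: 47.03
tcp_pos: [0.5125, 0.1438, 0.0988]
eef_rot: [180.0, -37.0, 171.4]
contact_force: [1.9, -1.3, 2.1]
gripper_width: 0.0138
gripper_force: 45.0
std [0. 0. 0.] s,lat,h 59.8 -0.6 -2.0 turn [-0.3  -1.97 -0.01] F d,y,n [-0.2 -0.3  1.3]
units [ 0.22 -0.01 -0.06]
[-0.4  -2.19  0.03]
```

```bash
A='from h import *
avg(1,72,65,0,-36,6)'
python3 -m creep '[[5,0.065,-0.01,-0.046,0,0,0],[5,0.065,-0.01,-0.046,0,0,0],[5,0,0,0,0,0,0]]'; python3 -c "$A"
python3 -m creep '[[5,0.065,-0.01,-0.046,0,0,0],[5,0.032,-0.005,-0.023,0,0,0],[5,0,0,0,0,0,0]]'; python3 -c "$A"
python3 -m creep '[[5,0.032,-0.005,-0.023,0,0,0],[5,0.032,-0.005,-0.023,0,0,0],[5,0,0,0,0,0,0]]'; python3 -c "$A"
```

```text
time_s: 47.38
tcp_pos: [0.5156, 0.1434, 0.0965]
eef_rot: [-180.0, -37.1, 171.4]
contact_force: [0.1, 0.4, 3.3]
gripper_width: 0.0134
gripper_force: 45.0
std [0. 0. 0.] s,lat,h 63.6 -0.6 -2.2 turn [-0.31 -2.02 -0.01] F d,y,n [-2.1  0.   1.9]
units [0.1  0.01 0.04]
time_s: 47.73
tcp_pos: [0.5158, 0.1432, 0.0959]
eef_rot: [-180.0, -37.3, 171.4]
contact_force: [-8.9, 2.7, 10.1]
gripper_width: 0.0138
gripper_force: 45.0
std [0. 0. 0.] s,lat,h 64.2 -0.7 -2.6 turn [-0.32 -2.27 -0.06] F d,y,n [-12.5   1.    3.2]
units [0.09 0.02 0.07]
time_s: 48.08
tcp_pos: [0.516, 0.1431, 0.0958]
eef_rot: [-180.0, -37.5, 171.4]
contact_force: [-11.8, 2.0, 16.8]
gripper_width: 0.0136
gripper_force: 45.0
std [0. 0. 0.] s,lat,h 64.4 -0.8 -2.6 turn [-0.34 -2.44 -0.11] F d,y,n [-19.5   2.    6. ]
units [0.08 0.02 0.07]
```

```bash
A='from h import *
avg(1,72,65,0,-36,6)'
python3 -m creep '[[5,-0.13,0.02,0.092,0,0,0],[5,-0.13,0.02,0.092,0,0,0],[5,0.05,-0.008,0.075,0,0,0],[5,0,0,0,0,0,0]]'; python3 -c "$A"
python3 -m creep '[[5,0.065,-0.01,-0.046,0,0,0],[5,0.032,-0.005,-0.023,0,0,0],[5,0,0,0,0,0,0]]'; python3 -c "$A"
python3 -m creep '[[5,0.032,-0.005,-0.023,0,0,0],[5,0.032,-0.005,-0.023,0,0,0],[5,0,0,0,0,0,0]]'; python3 -c "$A"
```

```text
time_s: 48.52
tcp_pos: [0.5146, 0.1436, 0.1003]
eef_rot: [180.0, -37.0, 171.4]
contact_force: [0.3, 0.1, -2.3]
gripper_width: 0.0134
gripper_force: 45.0
std [0.0001 0.     0.0001] s,lat,h 60.7 -0.6 -0.1 turn [-0.31 -2.02  0.01] F d,y,n [ 0.5  0.1 -0.3]
units [ 0.15  0.   -0.09]
time_s: 48.87
tcp_pos: [0.5165, 0.1431, 0.0981]
eef_rot: [-180.0, -37.1, 171.3]
contact_force: [-1.3, -0.1, 0.2]
gripper_width: 0.0141
gripper_force: 45.0
std [0. 0. 0.] s,lat,h 63.4 -0.7 -0.3 turn [-0.3  -2.06 -0.  ] F d,y,n [-1.3 -0.3 -0.7]
units [ 0.06  0.02 -0.03]
time_s: 49.22
tcp_pos: [0.5168, 0.143, 0.0979]
eef_rot: [-180.0, -37.2, 171.4]
contact_force: [-6.4, 1.8, 5.4]
gripper_width: 0.0135
gripper_force: 45.0
std [0. 0. 0.] s,lat,h 63.8 -0.8 -0.4 turn [-0.31 -2.21 -0.04] F d,y,n [-8.9 -0.4  0.3]
units [ 0.05  0.02 -0.01]
```

```bash
A='from h import *
avg(1,72,65,0,-36,6)'
python3 -m creep '[[5,0.032,-0.005,-0.023,-0.3,-2,0],[5,0.05,-0.008,-0.035,0,0,0],[5,0.05,-0.008,-0.035,0,0,0],[5,0,0,0,0,0,0]]' 60; python3 -c "$A"
python3 -m creep '[[5,0.05,-0.008,-0.035,0,0,0],[5,0.05,-0.008,-0.035,0,0,0],[5,0,0,0,0,0,0]]' 60; python3 -c "$A"
```

```text
time_s: 49.65
tcp_pos: [0.5173, 0.1431, 0.0974]
eef_rot: [-180.0, -35.5, 171.5]
contact_force: [-16.0, 5.1, 17.0]
gripper_width: 0.0137
gripper_force: 60.0
std [0. 0. 0.] s,lat,h 64.6 -0.6 -0.5 turn [-0.07 -0.51 -0.12] F d,y,n [-23.    2.6   4.6]
units [0.03 0.02 0.01]
time_s: 50.0
tcp_pos: [0.5175, 0.1429, 0.0971]
eef_rot: [-180.0, -35.8, 171.5]
contact_force: [-23.9, 8.1, 26.6]
gripper_width: 0.0132
gripper_force: 60.0Traceback (most recent call last):
  File "<string>", line 2, in <module>
    avg(1,72,65,0,-36,6)
    ~~~^^^^^^^^^^^^^^^^^
  File "h.py", line 47, in avg
    d=capture('side');st=r.get_state();P.append(st['tcp_pos']);Q.append(st['eef_rot']);F.append(st['contact_force'])
ValueError: 200 camera calls are used up
```

```bash
python3 -m creep '[[5,-0.1,0.015,0.07,0,0,0],[5,-0.03,0.005,0.02,0,0,0],[5,0,0,0,0,0,0]]'
python3 -m creep '[[34,0,0,0,0,0,0],[34,0,0,0,0,0,0],[34,0,0,0,0,0,0],[34,0,0,0,0,0,0],[34,0,0,0,0,0,0]]' 20
python3 -m creep '[[34,0.3,-0.045,0.43,0,0,0],[34,0.57,-0.09,0.82,0,0,0],[34,0.57,-0.09,0.82,0,0,0],[34,0.5,0,1,0,0,0],[34,0.2,0,1,0,0,0],[34,0,0,1,0,0,0],[34,0,0,1,0,0,0],[34,0,0,0,0,0,0]]'
```

```text
time_s: 50.3
tcp_pos: [0.5172, 0.143, 0.0973]
eef_rot: [-180.0, -35.4, 171.5]
contact_force: [-12.8, 3.9, 12.9]
gripper_width: 0.0133
gripper_force: 60.0
time_s: 50.72
tcp_pos: [0.5213, 0.1424, 0.0952]
eef_rot: [180.0, -35.0, 171.4]
contact_force: [-0.1, -0.9, 0.7]
gripper_width: 0.0336
gripper_force: 0.0
time_s: 51.38
tcp_pos: [0.5766, 0.1366, 0.2522]
eef_rot: [179.8, -34.5, 171.5]
contact_force: [-0.0, 0.3, 0.2]
gripper_width: 0.0341
gripper_force: 0.0
```

```bash
python3 -c "
from plant import close_job
print(close_job())"
```

```text
the job is handed in; nothing more can be done
None
```

All three blanks are in their pockets in the order asked, each pushed to a hard stop (peak about 37 N, robot clear, about 51 s), but by the camera the short one sits about 2 mm less deep than the other two; I re-gripped it and pushed to 37 N without gaining more, so I cannot be certain it is fully home.

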